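Load the colour filters into the microscope filter cassette

TASK

Put the two loose microscope filters away in the cassette: first slide the green one level into the middle slot (green marks), then the amber one into the top slot (amber marks). Push each fully home against the back stops, so that both spring catches snap in behind its rim, and let go. Leave the blue filter home in the bottom slot, and do not disturb the other things on the desk.

Things in the scene. Friction and masses are not known exactly. Their poses are not given: they have to be found in the camera images.
- green_filter: green filter: flat round black mount, diameter 60, 6 thick, with green glass. A tail 10 wide, 6 thick runs to its -x and carries an upright green grip fin: x -107 to -77, 10 thick (y), top 38 above the underside. 48 to 84 g, mostly the disc. Origin: centre of the disc's underside; +x from fin to disc (the way in), z up. Starts flat on the desk.
- amber_filter: amber filter: flat round black mount, diameter 60, 6 thick, with amber glass. A tail 10 wide, 6 thick runs to its -x and carries an upright amber grip fin: x -107 to -77, 10 thick (y), top 38 above the underside. 48 to 84 g, mostly the disc. Origin: centre of the disc's underside; +x from fin to disc (the way in), z up. Starts flat on the desk.
- blue_filter: blue filter, same shape and axes as the green one; already home in the cassette's bottom slot, its fin standing out in front
- green_filter_grip (a point): point inside the green fin, 92 behind the disc's centre (-x) and 27 above the filter's underside; grip here across the 10 mm thickness (filter's y), from above
- amber_filter_grip (a point): the same point of the amber fin
- cassette: fixed grey cassette, 100 deep x 90 wide, top 157 above its origin, open front and back: three level slots one above the other, 50 apart, marked blue (bottom), green (middle), amber (top). Its origin is 0 to 30 above the desk (pedestal sinks into the desk). Upright; +x is the way in, the mouth faces -x, roughly towards the robot
- slot_mid (a point): middle slot (green marks): where a filter's origin lies when home; axes as the cassette. Slot 9 high (0 to 9 above this point) between side ledges, 64 wide between walls, ledges flared at the mouth, 33 in front (-x). Posts at the back stop the disc's rim at home; the fin then stays outside, its centre 92 in front of this point
- slot_top (a point): top slot, amber marks: the same for the top slot, 50 above the middle one
- catch_mid_left (a joint): middle slot's left spring catch: upright brass roller, diameter 8, in the side wall 17 in front of the home point; 0 = sprung in, metres pushed outwards (max 0.006). The disc's widest part pushes it out about 0.0035, then it springs back behind the rim (about 1 mm of play at home). Spring 2 to 4 N; passing both catches takes a push of 5 to 12 N
- catch_mid_right (a joint): middle slot's right spring catch: upright brass roller, diameter 8, in the side wall 17 in front of the home point; 0 = sprung in, metres pushed outwards (max 0.006). The disc's widest part pushes it out about 0.0035, then it springs back behind the rim (about 1 mm of play at home). Spring 2 to 4 N; passing both catches takes a push of 5 to 12 N
- catch_top_left (a joint): top slot's left spring catch: upright brass roller, diameter 8, in the side wall 17 in front of the home point; 0 = sprung in, metres pushed outwards (max 0.006). The disc's widest part pushes it out about 0.0035, then it springs back behind the rim (about 1 mm of play at home). Spring 2 to 4 N; passing both catches takes a push of 5 to 12 N
- catch_top_right (a joint): top slot's right spring catch: upright brass roller, diameter 8, in the side wall 17 in front of the home point; 0 = sprung in, metres pushed outwards (max 0.006). The disc's widest part pushes it out about 0.0035, then it springs back behind the rim (about 1 mm of play at home). Spring 2 to 4 N; passing both catches takes a push of 5 to 12 N
- oil_bottle: small amber oil bottle, diameter 28, height 60; bystander, origin under its centre
- spirit_lamp: squat glass spirit lamp with green cap, diameter 76, height 78; bystander, origin under its centre
- petri_dish: open glass dish, diameter 90, height 14, with a teal tube in it; bystander, origin under its centre
- slide_box: closed blue slide box, 95 x 85 x 32; bystander, origin under its centre
- lens_brush: lens brush, 160 long, lying flat; bystander, origin under its centre
- stain_jar: white ceramic jar, diameter 56, height 65; bystander, origin under its centre
Not all that is in view belongs to the job. Leave any grey, pink or red look-alike of the green_filter alone.

How it is judged:
By the outcome, as a careful person would: the job done as asked, in the order asked, and still so for the second after the job is handed in, with the robot touching nothing.
It also fails if it takes over 59 s, if anything falls off the work surface, if the arm or the gripper's body presses on something with over 40 N, if the wrist force passes 120 N, or if a joint passes its speed limit or range.

ROBOT

A 6-joint arm with a two-finger parallel gripper is mounted at the origin on the work surface. World frame = base frame: x ahead of the robot, y to its left, z up, the work surface at z = 0. Lengths are in mm, angles in rad, forces in N, time in s.
With the tool pointing down it reaches from about 350 to 975 mm from the base axis. Payload 7.1 kg.
Tool frame: the origin (TCP) lies at the very end of the fingers, on their centre line; the grasp point (between the pads) lies 19 mm behind it; x points along the fingers, z is the direction in which the jaws open and shut, and the axes are right-handed (so a half turn about x gives the same grasp; the last joint's range is limited). The gripper opens to 88 mm and grips with 3 to 60 N. Pads are 20 mm wide; open, the fingers measure 115 mm over their backs; the gripper's body (75 mm by 178 mm) begins 61 mm behind the grasp point.
Start: joints at [1.195, 0.423, 1.63, -0, 1.089, -0.019], TCP at [218.266, 585.632, 185.275] pointing down, gripper open.
Joint ranges: [-3, 3], [-0.9, 2.11], [0.09, 2.58], [-1.31, 4.45], [0.11, 2.69], [-2.54, 2.54]. Speed limits (rad/s): [2.39, 2.39, 3.01, 3.14, 3.14, 3.14].

INTERFACE

Orientations are given as a rotation vector (axis times angle).
In Python, from workcell import * gives the robot as it stands.
- The arm moves only by the shell command python3 -m crank 'ROWS'. ROWS is JSON, a list of rows, each a list of 3 entries, a list of its own where there are three numbers: the shift along the tool's x, y, z in cm, then the turn, a rotation vector about the tool's x, y, z in degrees, then the finger opening in cm, from 0 to 8.78. In form: [[[dx, dy, dz], [rx, ry, rz], claw], ...]. A call has 1 to 5 rows; each row shifts and turns the commanded pose from where the row before left it, along the tool's axes as they then stand; what a row does not reach is not made up. A row lasts 1/8 s, in which the tool goes at most 62.5 mm and 10.7 degrees, less where a joint would pass 70% of its speed; a pose out of reach is approached as far as the arm can. A call with a gripper value outside its range is refused whole. The fingers move at their own pace and stop on an object; the grip force is fixed at half the most. Time passes only in rows, so rows that do not move let the fingers close. It gives the time, the measured TCP pose, the force and the opening at its end, in the units of the state.
- get_obs(): the state, without advancing time (a new reading comes with each control period).
- get_image(name): name is "scene" or "top" or "wrist"; returns a dict with "pixels" (384x512x3 uint8, red, green, blue), "mtx" (3x3 intrinsics, pixels), "D" ([k1, k2, p1, p2, k3] as OpenCV has them; the pictures are not rectified), "view" (4x4, takes a point from world to camera coordinates). Camera axes: x right, y down, z forward; pixel columns grow to the right and rows downward; lengths in mm; the calibration is good to about 2 mm. A picture is of the moment at which its call begins. There is no depth.
- close_job(): hands the job in, once; it reports no verdict.
The state is a dict: "t": time; "qpos": joint angles; "qvel": joint speeds; "joint_torque": joint torques, N m; "ee_pos": TCP position; "orientation": TCP orientation; "ft_force": force on the tool from outside, world axes, zero at the start; "moment": the same for the moment, N m; "width": finger opening in mm.
Only numpy, scipy, OpenCV 4.12 (cv2) and the standard library are available. Lean on these libraries where they do the work, as an engineer would, in place of code of your own. Each camera call takes 0.05 s, during which the arm holds its last target.

## Working session

There is one attempt and no reset: what is moved stays moved. The work goes in short steps, Python scripts to look and compute and a shell command to move; the robot and the scene stay as the last step left them, time stands still between calls to the robot, and variables do not carry over. Pictures are saved under pics/ and viewed, and the job is handed in when it is done.

```bash
ls; mkdir -p pics; python3 - <<'E'
from workcell import *
import cv2
print(get_obs())
for n in ["scene","top","wrist"]:
    d=get_image(n); cv2.imwrite(f"pics/{n}0.png",cv2.cvtColor(d["pixels"],cv2.COLOR_RGB2BGR))
    print(n,d["mtx"],d["D"],d["view"])
E
```

```text
pics
{'t': 0.0, 'qpos': array([ 1.19502400e+00,  4.23842379e-01,  1.63064500e+00,  2.78571538e-05,
        1.08860973e+00, -1.90084735e-02]), 'qvel': array([ 0.00231448, -0.00045023, -0.00110316,  0.00188405,  0.00145862,
       -0.00137787]), 'joint_torque': array([ 1.26178202e-03, -5.44618142e+01, -2.73672473e+01,  6.43549114e-02,
        2.29077239e-02, -1.63411792e-04]), 'ee_pos': array([218.03296429, 585.10458246, 184.51846093]), 'orientation': array([-0.94333971,  1.35842224,  0.94199449]), 'ft_force': array([ 0.01391142, -0.24216044,  0.46588382]), 'moment': array([-0.04304761,  0.04204997,  0.00552845]), 'width': 87.64534921121196}
scene [[432.04283228   0.         255.88415565]
 [  0.         432.04283228 195.21569637]
 [  0.           0.           1.        ]] [0.04564636 0.         0.         0.         0.        ] [[ 3.91937140e-01  9.19851258e-01  1.60916786e-02 -2.86742200e+02]
 [ 5.00854395e-01 -1.98670658e-01 -8.42422011e-01 -1.65596776e+02]
 [-7.71706002e-01  3.38236062e-01 -5.38577955e-01  1.83355992e+03]
 [ 0.00000000e+00  0.00000000e+00  0.00000000e+00  1.00000000
[... 227 characters left out ...]
1 -5.58176584e-03  7.01811813e+01]
 [-9.78810567e-01  2.69638060e-02 -2.02984794e-01  5.44317194e+02]
 [ 2.03061496e-01  1.08759631e-04 -9.79165980e-01  1.43677112e+03]
 [ 0.00000000e+00  0.00000000e+00  0.00000000e+00  1.00000000e+00]]
wrist [[274.2747522    0.         256.35262721]
 [  0.         274.2747522  185.77939132]
 [  0.           0.           1.        ]] [-0.02910871  0.          0.          0.          0.        ] [[ 3.50033793e-01  9.36736574e-01 -9.66603421e-04 -6.24471391e+02]
 [ 8.96222098e-01 -3.34594053e-01  2.91260658e-01 -3.38316418e+01]
 [ 2.72511091e-01 -1.02817364e-01 -9.56643243e-01  3.90978412e+02]
 [ 0.00000000e+00  0.00000000e+00  0.00000000e+00  1.00000000e+00]]
```

View pics/scene0.png

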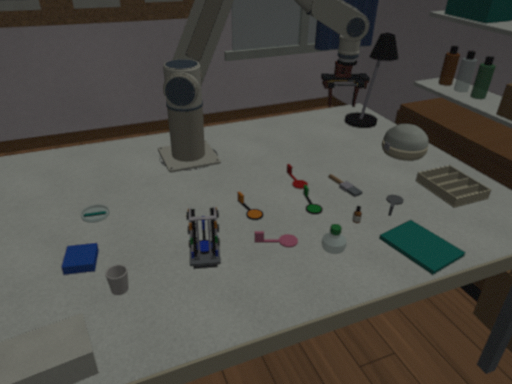

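View pics/top0.png

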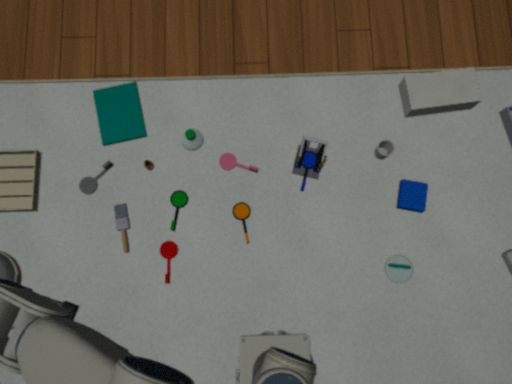

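View pics/wrist0.png

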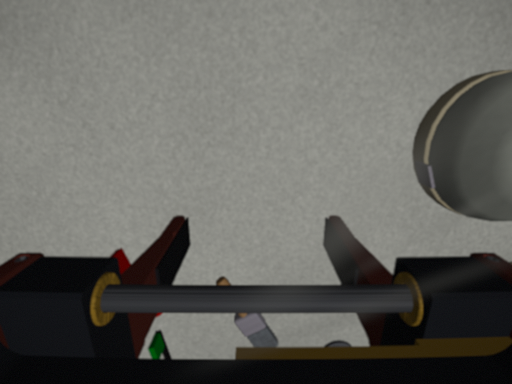

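Candidates in the top view are green disc (179,199) with fin (173,227), amber (241,211) with fin (248,241), red (169,249), pink (228,161), grey (88,185), and the cassette with blue (310,160). By the description the targets are the green and amber ones. I'll check them in crops.

```bash
cat > h.py <<'E'
from workcell import *
import cv2, numpy as np
from scipy.spatial.transform import Rotation as R
def snap(n,f=None):
    d=get_image(n)
    if f: cv2.imwrite(f"pics/{f}.png",cv2.cvtColor(d["pixels"],cv2.COLOR_RGB2BGR)); np.savez(f"pics/{f}.npz",**d)
    return d
def load(f): return dict(np.load(f"pics/{f}.npz"))
def proj(d,P):
    V=d["view"]; r,_=cv2.Rodrigues(V[:3,:3]); p,_=cv2.projectPoints(np.asarray(P,float).reshape(-1,3),r,V[:3,3],d["mtx"],d["D"]); return p.reshape(-1,2)
def ray(d,uv):
    x=cv2.undistortPoints(np.array([[uv]],float),d["mtx"],d["D"])[0,0]; V=d["view"]; Rm=V[:3,:3]
    return -Rm.T@V[:3,3], Rm.T@np.array([x[0],x[1],1])
def atz(d,uv,z):
    o,v=ray(d,uv); return o+v*(z-o[2])/v[2]
def crop(d,x0,y0,x1,y1,s,f,pts=None):
    im=cv2.cvtColor(d["pixels"],cv2.COLOR_RGB2BGR)[y0:y1,x0:x1]
    im=cv2.resize(im,None,fx=s,fy=s,interpolation=cv2.INTER_CUBIC)
    im=np.clip(im.astype(float)*1.6,0,255).astype(np.uint8)
    if pts is not None:
        for p in pts:
            c=(int((p[0]-x0+.5)*s),int((p[1]-y0+.5)*s)); cv2.circle(im,c,2,(255,0,255),-1)
    for k in range(x0-x0%10+10,x1,10): cv2.putText(im,str(k),(int((k-x0+.5)*s)-10,10),0,.35,(0,255,255)); cv2.line(im,(int((k-x0+.5)*s),12),(int((k-x0+.5)*s),18),(0,255,255))
    for k in range(y0-y0%10+10,y1,10): cv2.putText(im,str(k),(0,int((k-y0+.5)*s)+4),0,.35,(0,255,255)); cv2.line(im,(24,int((k-y0+.5)*s)),(30,int((k-y0+.5)*s)),(0,255,255))
    cv2.imwrite(f"pics/{f}.png",im)
E
python3 - <<'E'
from h import *
d=snap("top","t1"); s=snap("scene","s1")
crop(d,155,180,265,260,7,"c1"); crop(d,280,125,340,200,8,"c2"); crop(s,175,195,235,275,7,"c3"); crop(s,225,170,335,225,7,"c4")
E
```

```text
(no output)
```

View pics/c1.png

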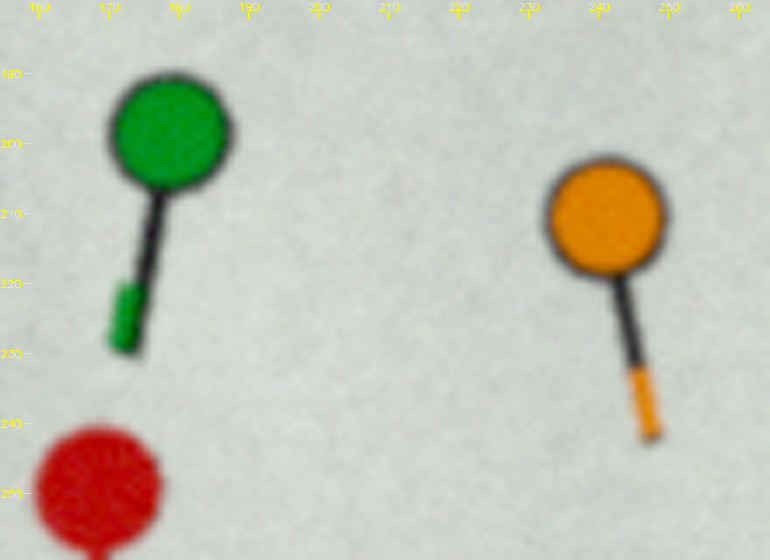

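View pics/c2.png

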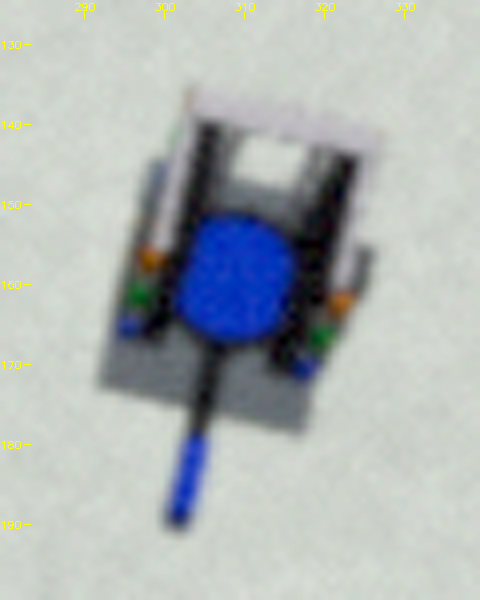

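View pics/c3.png

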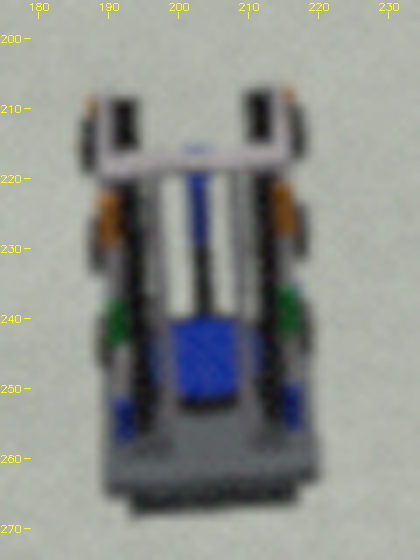

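View pics/c4.png

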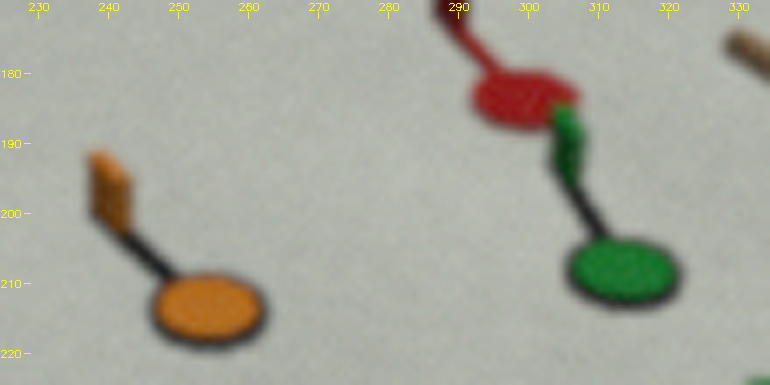

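```bash
cat >> h.py <<'E'
def cen(d,box,col):
    x0,y0,x1,y1=box; im=d["pixels"][y0:y1,x0:x1].astype(int); r,g,b=im[...,0],im[...,1],im[...,2]
    m={"green":(g>1.6*r)&(g>1.6*b),"amber":(r>1.35*g)&(g>1.4*b)&(r>50),"blue":(b>1.7*r)&(b>1.5*g)}[col]
    n,l,s,c=cv2.connectedComponentsWithStats(m.astype(np.uint8)); 
    o=[(int(s[i,4]),(c[i]+[x0,y0]).round(2).tolist()) for i in range(1,n) if s[i,4]>6]; return sorted(o)[::-1][:4]
E
python3 - <<'E'
from h import *
d=load("t1"); s=load("s1")
print("green",cen(d,(155,180,205,240),"green"),cen(s,(298,180,330,220),"green"))
print("amber",cen(d,(220,190,265,260),"amber"),cen(s,(230,185,275,225),"amber"))
print("blue",cen(d,(296,140,325,200),"blue"),cen(s,(196,210,212,260),"blue"))
for a,b in [((178.9,198.4),(314,208)),((241.2,210.5),(254.5,213.5))]: print(atz(d,a,6),atz(s,b,6))
# fin tops
print("fin",atz(d,(173,224.5),38), atz(d,(247,236.5),38),atz(s,(306,187),38),atz(s,(241,194),38))
for q in [(308.7,158.3),(303,184)]: 
  for z in (30,50,70): print(q,z,atz(d,q,z))
E
```

```text
green [(196, [178.78, 198.72]), (33, [172.91, 224.79])] [(98, [313.58, 208.29]), (24, [305.79, 190.38])]
amber [(205, [241.23, 210.77]), (23, [246.57, 236.57])] [(108, [254.15, 213.67]), (37, [240.32, 197.08])]
blue [(230, [308.66, 159.74]), (29, [303.1, 184.07]), (9, [317.11, 170.44])] [(107, [203.88, 245.74]), (13, [202.77, 223.69])]
[546.26560654 296.07211389   6.        ] [548.13252149 298.44077645   6.        ]
[500.0869174   91.24297229   6.        ] [502.00578961  92.58912036   6.        ]
fin [455.33234077 309.31316536  38.        ] [410.39576899  73.869167    38.        ] [459.17077244 312.57808507  38.        ] [416.47016723  76.7719534   38.        ]
(308.7, 158.3) 30 [ 664.76714566 -136.20234139   30.        ]
(308.7, 158.3) 50 [ 659.09556741 -133.62759301   50.        ]
(308.7, 158.3) 70 [ 653.42398917 -131.05284463   70.        ]
(303, 184) 30 [ 578.27413497 -113.19620499   30.        ]
(303, 184) 50 [ 573.76531814 -110.93073764   50.        ]
(303, 184) 70 [ 569.25650131 -108.66527029   70.        ]
```

```bash
cat >> h.py <<'E'
def tool():
    o=get_obs(); return o["ee_pos"],R.from_rotvec(o["orientation"]).as_matrix(),o
def rel(p,Rt):
    """cm shift (tool axes) and turn deg to reach TCP p, rot Rt"""
    p0,R0,o=tool(); return (R0.T@(np.array(p)-p0)/10).round(2), np.degrees(R.from_matrix(R0.T@Rt).as_rotvec()).round(2)
def down(yaw,flip=1):
    """tool x down, tool z = flip * horizontal perpendicular to heading yaw(deg)"""
    a=np.radians(yaw); z=flip*np.array([-np.sin(a),np.cos(a),0]); x=np.array([0,0,-1.]); return np.stack([x,np.cross(z,x),z],1)
E
python3 - <<'E'
from h import *
p,Rm,o=tool(); print(Rm.round(3)); w=get_image("wrist"); V=w["view"]; c=-V[:3,:3].T@V[:3,3]
print("cam in tool",Rm.T@(c-p), "axes in tool\n",(Rm.T@V[:3,:3].T).round(3)); print(proj(w,[p,p+Rm[:,0]*100,p-Rm[:,0]*19]))
for f in (1,-1):
  for y in (-8.8,10.8,-15): print(f,y,rel([457,311,150],down(y,f)))
E
```

```text
[[-0.    -0.937  0.349]
 [-0.001  0.349  0.937]
 [-1.     0.    -0.001]]
cam in tool [-1.98667740e+02  8.09641025e+01  1.93384034e-01] axes in tool
 [[-0.    -0.291  0.957]
 [-0.001 -0.957 -0.291]
 [ 1.    -0.001  0.   ]]
[[256.08111162 210.91214706]
 [256.12848559 177.31201719]
 [256.06692109 221.0054493 ]]
1 -8.8 (array([  3.51, -31.96, -17.37]), array([-11.64,  -0.03,  -0.  ]))
1 10.8 (array([  3.51, -31.96, -17.37]), array([-3.124e+01, -3.000e-02, -1.000e-02]))
1 -15 (array([  3.51, -31.96, -17.37]), array([-5.44, -0.03, -0.  ]))
-1 -8.8 (array([  3.51, -31.96, -17.37]), array([ 1.6836e+02, -1.0000e-02,  4.0000e-02]))
-1 10.8 (array([  3.51, -31.96, -17.37]), array([ 1.4876e+02, -1.0000e-02,  4.0000e-02]))
-1 -15 (array([  3.51, -31.96, -17.37]), array([ 1.7456e+02, -0.0000e+00,  4.0000e-02]))
```

```bash
python3 -m crank '[[[0.5,-5.0,-2.6],[0,0,0],8.78],[[0.5,-5.0,-2.6],[0,0,0],8.78],[[0.5,-5.0,-2.6],[0,0,0],8.78],[[0.5,-5.0,-2.6],[-5.8,0,0],8.78],[[0.5,-5.0,-1.8],[-5.8,0,0],8.78]]'; python3 - <<'E'
from h import *
print(rel([457,311,140],down(-8.8)))
E
```

```text
t: 0.92
ee_pos: [413.9, 386.5, 160.3]
orientation: [-1.097, 1.277, 1.097]
ft_force: [-0.2, 1.3, 0.1]
width: 87.5
(array([ 2.03, -5.4 , -6.82]), array([ 0.15, -0.01, -0.01]))
```

```bash
python3 -m crank '[[[1.0,-2.7,-3.4],[0,0,0],8.78],[[1.0,-2.7,-3.4],[0,0,0],8.78],[[0,0,0],[0,0,0],8.78]]'; python3 - <<'E'
from h import *
d=snap("wrist","w1"); print(rel([457,311,140],down(-8.8)))
crop(d,0,0,512,384,1.5,"w1c")
E
```

```text
t: 1.3
ee_pos: [456.7, 310.3, 139.5]
orientation: [-1.092, 1.282, 1.092]
ft_force: [-0.2, 0.6, 0.4]
width: 87.8
(array([ 0.  , -0.07, -0.07]), array([-0.19, -0.02, -0.04]))
```

View pics/w1c.png

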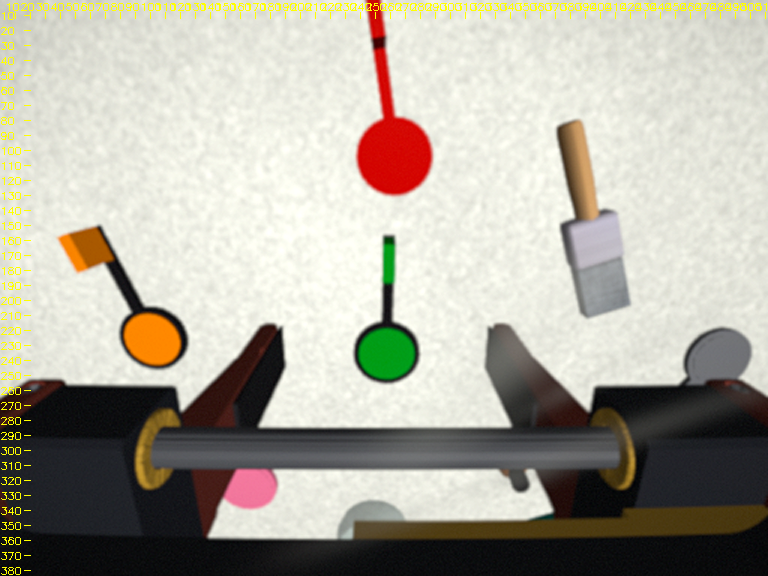

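The wrist view shows the green filter: disc at (257,235), fin (259,158)–(258,189). Red is above it at (263,104), amber to the left. Next I'll fit it by overlaying the model.

```bash
cat >> h.py <<'E'
def model(x,y,yaw,z=0):
    a=np.linspace(0,2*np.pi,40,endpoint=False); P=[[30*np.cos(t),30*np.sin(t),6] for t in a]
    for X in (-107,-77):
        for Y in (-5,5): P+= [[X,Y,38]]
    P+=[[-92,0,38],[0,0,6]]
    c,s=np.cos(np.radians(yaw)),np.sin(np.radians(yaw)); P=np.array(P)
    return P@np.array([[c,s,0],[-s,c,0],[0,0,1]])+[x,y,z]
E
python3 - <<'E'
from h import *
d=load("w1"); print(cen(d,(230,140,290,270),"green"))
print(atz(d,(257.3,234.5),6))
crop(d,225,145,290,265,5,"w1d",proj(d,model(547,297,-8.8)))
E
```

```text
[(1119, [257.18, 235.34]), (219, [258.84, 173.91])]
[544.09046934 297.85095197   6.        ]
```

View pics/w1d.png

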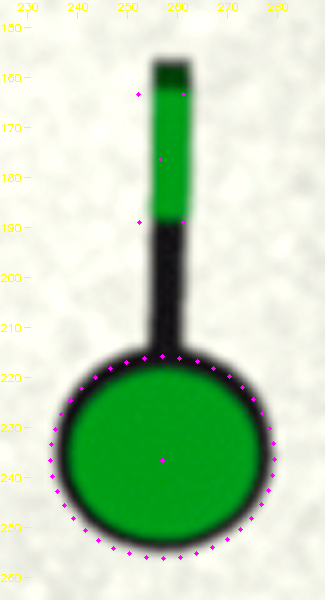

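```bash
python3 - <<'E'
from h import *
d=load("w1"); 
a=atz(d,(257.2,235.3),6); b=atz(d,(258.6,175.5),38); print(a,b,np.degrees(np.arctan2(*(a-b)[[1,0]])),np.linalg.norm((a-b)[:2]))
print(rel([*b[:2],27-19],down(-9.6)))
E
```

```text
[545.24161083 297.53200543   6.        ] [455.36826911 313.37741096  38.        ] -9.998955414416884 91.25948952552551
(array([13.2 ,  0.12,  0.14]), array([ 0.61, -0.02, -0.04]))
```

```bash
python3 -m crank '[[[5,0.1,0.1],[0.9,0,0],4.5],[[5,0,0],[0,0,0],4.5],[[3.2,0,0],[0,0,0],4.5],[[0,0,0],[0,0,0],4.5]]'; python3 - <<'E'
from h import *
print(rel([455.4,313,8],down(-9.8)))
E
```

```text
t: 1.85
ee_pos: [453.2, 314.1, 6.5]
orientation: [-1.084, 1.289, 1.085]
ft_force: [0.2, -0.9, -0.1]
width: 51.2
(array([-0.15, -0.23, -0.07]), array([ 0.13, -0.16, -0.18]))
```

```bash
python3 -m crank '[[[-0.15,-0.2,-0.05],[0,0,0],2],[[0,0,0],[0,0,0],0],[[0,0,0],[0,0,0],0],[[0,0,0],[0,0,0],0],[[0,0,0],[0,0,0],0]]'; python3 - <<'E'
from h import *
p,Rm,o=tool(); print(o["ee_pos"],o["width"]); d=snap("wrist","w2"); crop(d,150,100,362,340,3,"w2c")
E
```

```text
t: 2.48
ee_pos: [457.3, 313.1, 10.0]
orientation: [-1.083, 1.284, 1.083]
ft_force: [0.2, 0.5, -0.6]
width: 1.7
[457.25099934 313.12796197  10.0402876 ] 1.6743890844888498
```

View pics/w2c.png

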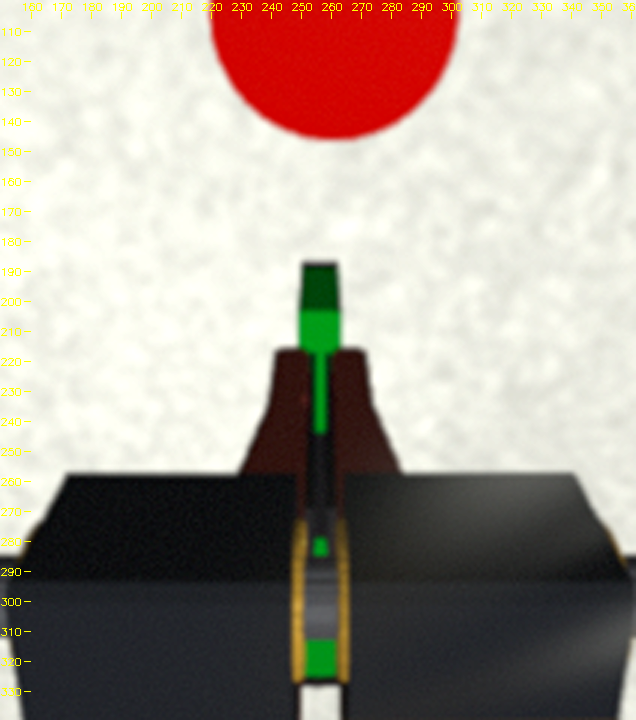

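```bash
python3 -m crank '[[[0,0,0],[0,0,0],0],[[0,0,0],[0,0,0],0]]'; python3 - <<'E'
from h import *
d=load("w2"); p,Rm,o=tool(); f=model(545.24,297.5,-9.8)
print(p)
crop(d,220,170,292,340,4,"w2d",proj(d,f))
for z in (8,10,38,27): print(z,proj(d,[p+Rm@np.array([-(z-p[2]),10,s]) for s in (-5,5)]).round(1).tolist())
E
```

```text
t: 2.78
ee_pos: [457.1, 313.0, 9.7]
orientation: [-1.083, 1.285, 1.083]
ft_force: [-0.3, 0.6, -0.6]
width: 0.4
[457.08338139 313.0445638    9.69853596]
8 [[249.4, 197.7], [262.3, 197.7]]
10 [[249.3, 198.6], [262.3, 198.5]]
38 [[248.3, 212.6], [263.2, 212.6]]
27 [[248.7, 206.6], [262.8, 206.6]]
```

View pics/w2d.png

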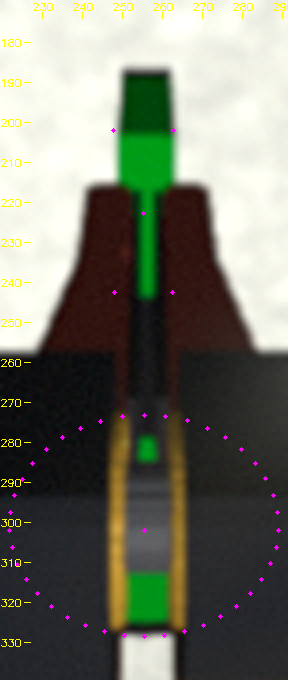

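```bash
python3 -m crank '[[[-1,0,0],[0,0,0],0],[[-1,0,0],[0,0,0],0],[[0,0,0],[0,0,0],0]]'; python3 - <<'E'
from h import *
d=snap("wrist","w3"); crop(d,150,100,362,340,3,"w3c")
s=snap("scene","s3"); crop(s,260,130,350,230,7,"s3c")
E
```

```text
t: 3.15
ee_pos: [458.0, 313.6, 31.1]
orientation: [-1.083, 1.282, 1.082]
ft_force: [1.0, -0.3, -0.4]
width: 0.6
```

View pics/w3c.png

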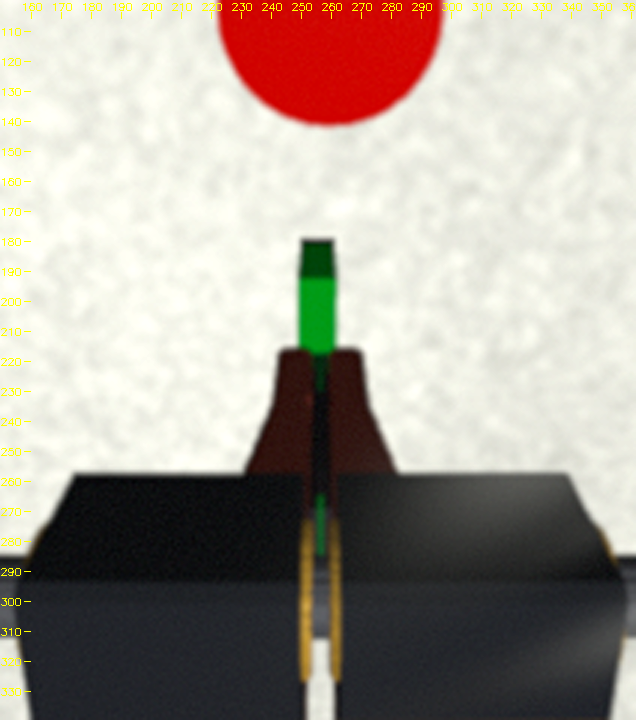

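View pics/s3c.png

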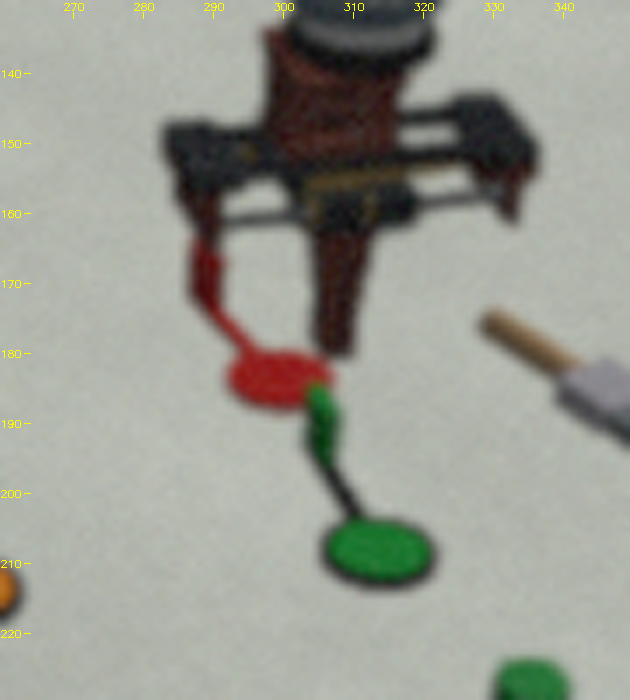

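```bash
python3 - <<'E'
from h import *
s=load("s3"); p,Rm,o=tool(); print(p,proj(s,[p,[457,313,0],[456,313,38]]))
print(o)
d=snap("top","t3"); crop(d,140,170,250,280,6,"t3c",proj(d,[p,[456,313,38]]))
E
```

```text
[457.33369874 313.23166791  30.17879131] [[305.74531652 188.55553915]
 [305.00153201 195.51804201]
 [305.68111158 186.55238644]]
{'t': 3.25, 'qpos': array([ 5.79056080e-01,  5.47310516e-01,  1.87570192e+00, -4.68433282e-07,
        7.17782825e-01, -8.21695824e-01]), 'qvel': array([-0.00065062,  0.0099038 ,  0.0050056 ,  0.00117961, -0.00224683,
        0.00086558]), 'joint_torque': array([-1.71418392e-04, -5.28340888e+01, -1.83389211e+01,  2.58183625e-02,
        6.07723324e-02,  2.72693651e-04]), 'ee_pos': array([457.33369874, 313.23166791,  30.17879131]), 'orientation': array([-1.08297484,  1.28401056,  1.08281218]), 'ft_force': array([-0.09531468,  0.5958089 , -0.42968797]), 'moment': array([-0.00390543,  0.03111275, -0.03747461]), 'width': 0.13826793017949146}
```

View pics/t3c.png

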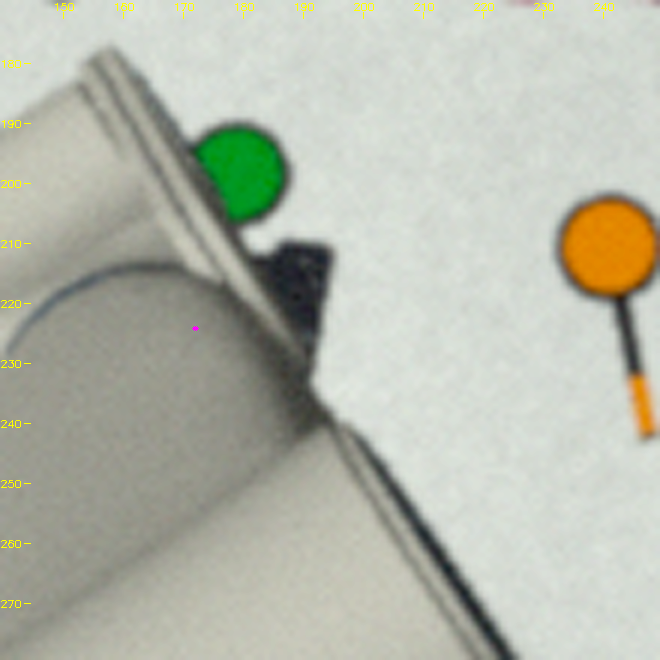

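```bash
python3 - <<'E'
from h import *
s=load("s3"); w=load("w3"); p,Rm,o=tool()
for x in (0,-10,-20,-25,-30,-35,-40,-60):
    q=[p+Rm@np.array([x,y,0]) for y in (10,0,-10)]; print(x,proj(s,q).round(1).tolist(),proj(w,q).round(1).tolist())
E
```

```text
0 [[304.8, 187.2], [305.7, 188.6], [306.6, 190.0]] [[255.0, 197.3], [255.0, 209.4], [255.1, 221.1]]
-10 [[305.0, 184.9], [305.9, 186.3], [306.8, 187.7]] [[255.0, 201.9], [255.0, 214.4], [255.0, 226.6]]
-20 [[305.2, 182.5], [306.1, 183.9], [307.0, 185.3]] [[254.9, 206.8], [255.0, 219.9], [255.0, 232.6]]
-25 [[305.3, 181.3], [306.2, 182.7], [307.1, 184.1]] [[254.9, 209.5], [254.9, 222.9], [255.0, 235.8]]
-30 [[305.4, 180.1], [306.3, 181.5], [307.2, 182.9]] [[254.9, 212.3], [254.9, 226.0], [255.0, 239.2]]
-35 [[305.5, 178.9], [306.4, 180.3], [307.3, 181.7]] [[254.9, 215.3], [254.9, 229.3], [254.9, 242.8]]
-40 [[305.6, 177.7], [306.5, 179.1], [307.5, 180.5]] [[254.8, 218.4], [254.9, 232.7], [254.9, 246.5]]
-60 [[306.1, 172.9], [307.0, 174.3], [307.9, 175.6]] [[254.7, 232.9], [254.8, 248.6], [254.8, 263.7]]
```

Both cameras put the real fingertips about 35 mm short of the reported TCP, so the jaws closed above the fin, whose top is at 38. The filter hasn't moved. I'll open and go lower.

```bash
python3 -m crank '[[[0,0,0],[0,0,0],5],[[0,0,0],[0,0,0],5],[[0,0,0],[0,0,0],5],[[2.5,0,0.05],[0,0,0],5],[[2,0.1,0.05],[0,0,0],5]]'; python3 - <<'E'
from h import *
print(tool()[0])
d=snap("wrist","w4"); crop(d,150,100,362,340,3,"w4c")
s=snap("scene","s4"); crop(s,260,130,350,230,7,"s4c")
E
```

```text
t: 3.92
ee_pos: [456.4, 314.3, -15.8]
orientation: [-1.083, 1.284, 1.083]
ft_force: [-0.3, -0.4, -0.3]
width: 46.8
[456.4313036  314.29589531 -15.76796035]
```

View pics/w4c.png

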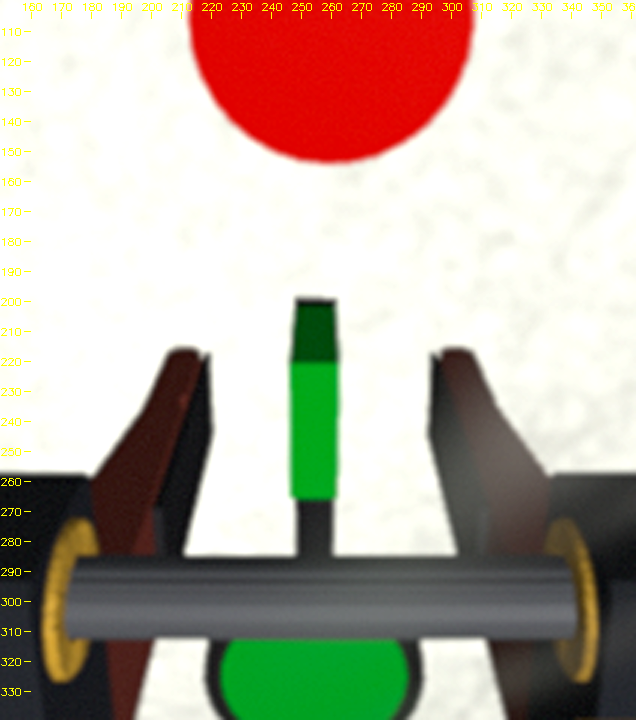

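View pics/s4c.png

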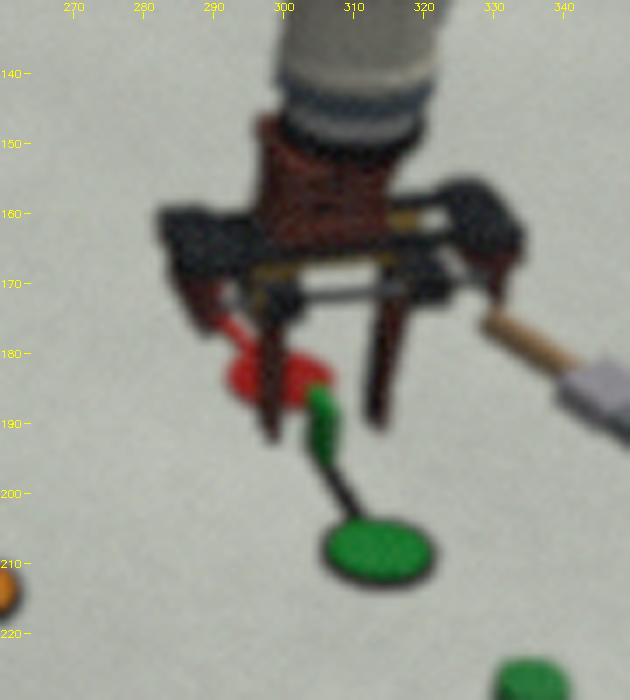

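```bash
python3 -m crank '[[[1.1,0,-0.12],[0,0,0],3],[[0,0,0],[0,0,0],0],[[0,0,0],[0,0,0],0],[[0,0,0],[0,0,0],0],[[0,0,0],[0,0,0],0]]'; python3 - <<'E'
from h import *
print(tool()[0],[get_obs()["ee_pos"][2] for _ in range(3)], get_obs()["width"])
d=snap("wrist","w5"); crop(d,150,100,362,340,3,"w5c")
E
```

```text
t: 4.65
ee_pos: [456.4, 313.3, -25.8]
orientation: [-1.083, 1.284, 1.083]
ft_force: [-0.6, -0.4, 1.5]
width: 9.9
[456.40060432 313.25535839 -25.77886958] [np.float64(-25.778869581997856), np.float64(-25.778869581997856), np.float64(-25.778869581997856)] 9.904809566167215
```

View pics/w5c.png

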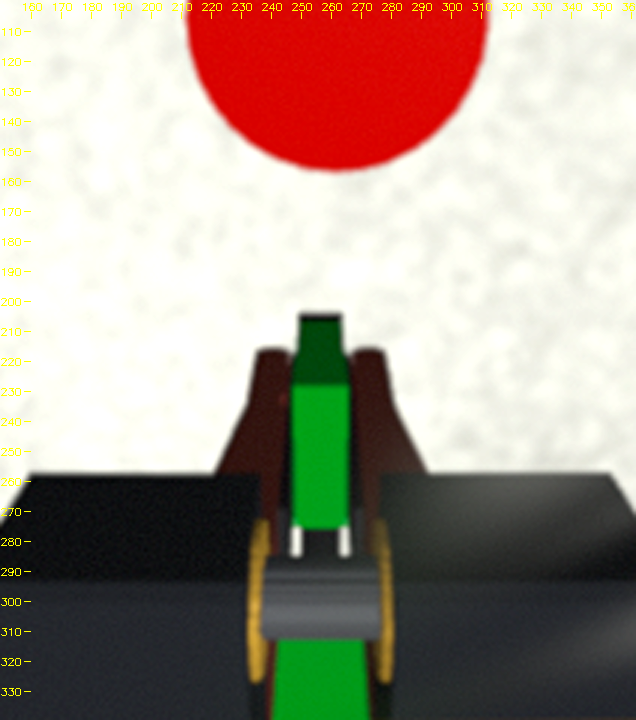

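Gripped, with width 9.9 and reported z at grasp −25.8. I'll lift and look at the scene.

```bash
python3 -m crank '[[[-3,0,0],[0,0,0],0],[[-6,0,0],[0,0,0],0],[[-6,0,0],[0,0,0],0],[[-6,0,0],[0,0,0],0],[[-6,0,0],[0,0,0],0]]'; python3 - <<'E'
from h import *
print(tool()[0])
d=snap("wrist","w6"); crop(d,0,0,512,384,1.5,"w6c")
s=snap("scene","s6"); crop(s,170,80,350,230,4,"s6c")
print(rel([574,-111,270],down(-15)))
E
```

```text
t: 5.32
ee_pos: [455.6, 312.8, 245.8]
orientation: [-1.083, 1.285, 1.083]
ft_force: [1.1, 1.4, -0.9]
width: 9.8
[455.64211696 312.80096127 245.82505798]
(array([ -2.08, -18.53, -40.06]), array([5.26, 0.5 , 0.49]))
```

View pics/w6c.png

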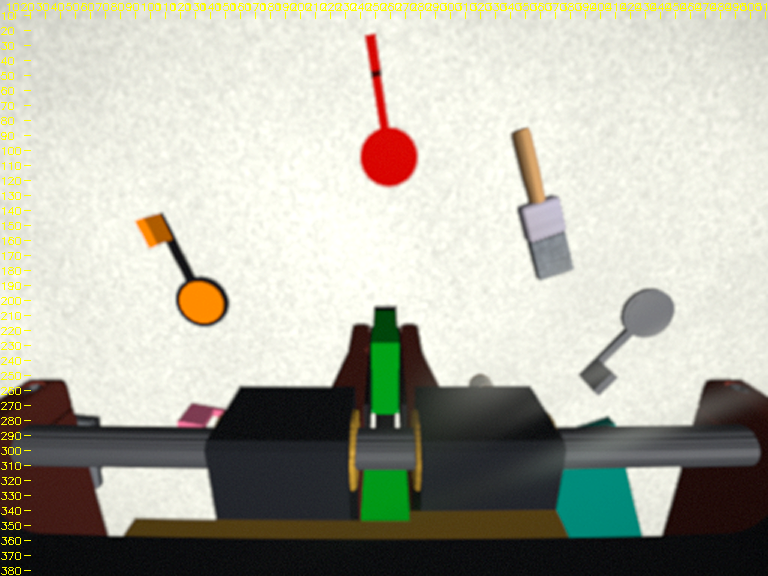

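View pics/s6c.png

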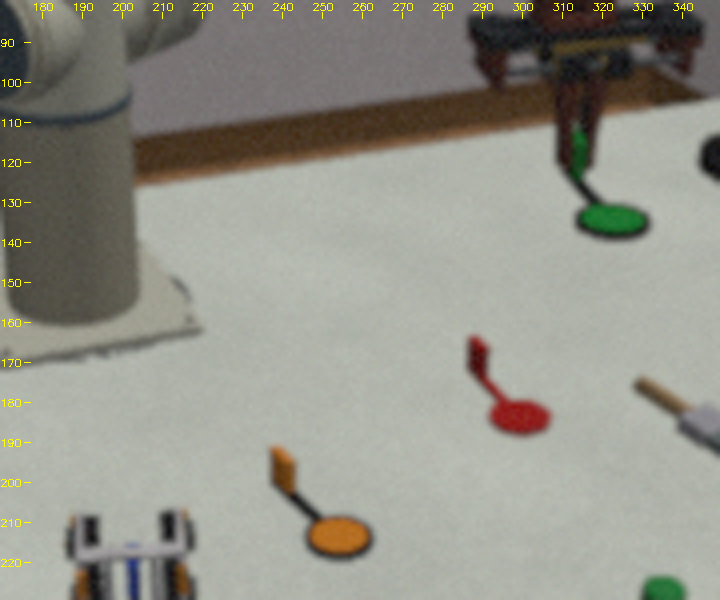

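```bash
python3 - <<'E'
from h import *
print(rel([610,-120,255],down(-15)))
E
python3 -m crank '[[[0,-2,-5],[0,0,0],0],[[0,-2,-5],[0,0,0],0],[[0,-2,-5],[0,0,0],0],[[-0.1,-2,-5],[0,0,0],0],[[-0.1,-2,-5],[2.5,0,0],0]]'; python3 - <<'E'
from h import *
print(tool()[0])
print(rel([610,-120,255],down(-15)))
E
```

```text
(array([ -0.55, -22.21, -40.35]), array([5.26, 0.5 , 0.49]))
t: 6.05
ee_pos: [511.8, 48.0, 244.8]
orientation: [-1.049, 1.304, 1.051]
ft_force: [1.8, -0.1, -0.3]
width: 9.7
[511.81031104  48.01592479 244.80406137]
(array([ -1.03, -13.17, -14.33]), array([ 2.71, -0.02, -0.07]))
```

```bash
python3 -m crank '[[[-0.2,-4.3,-4.8],[0,0,0],0],[[-0.3,-4.3,-4.8],[0,0,0],0],[[-0.3,-4.3,-4.8],[2.7,0,0],0],[[0,0,0],[0,0,0],0]]'; python3 - <<'E'
from h import *
print(tool()[0])
d=snap("wrist","w7"); crop(d,0,0,512,384,1.5,"w7c")
E
```

```text
t: 6.55
ee_pos: [605.9, -116.7, 252.1]
orientation: [-1.012, 1.324, 1.012]
ft_force: [-1.0, 0.6, -0.8]
width: 9.6
[ 605.85428018 -116.68846354  252.07167412]
```

View pics/w7c.png

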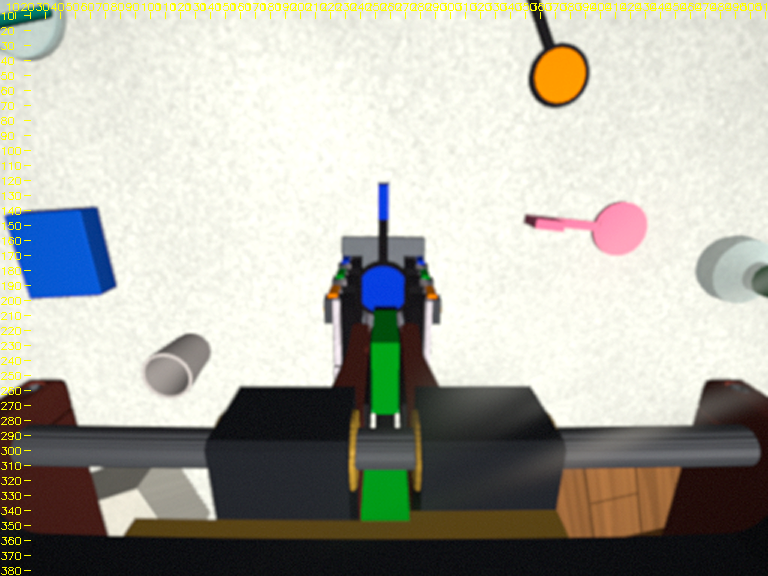

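The blue fin is at (256,122)–(256,146), blue disc at (255,192), with marks on both walls at rows 175–197. I'll take a second view 90 mm further forward for stereo.

```bash
python3 -m crank '[[[0,-4.5,0],[0,0,0],0],[[0,-4.5,0],[0,0,0],0],[[0,0,0],[0,0,0],0],[[0,0,0],[0,0,0],0]]'; python3 - <<'E'
from h import *
print(tool()[0])
d=snap("wrist","w8"); crop(d,190,40,320,220,4,"w8c"); d=load("w7"); crop(d,190,110,320,220,5,"w7d")
E
```

```text
t: 7.1
ee_pos: [690.4, -134.9, 252.5]
orientation: [-1.014, 1.323, 1.018]
ft_force: [0.3, -0.1, -0.7]
width: 9.9
[ 690.39689332 -134.8926593   252.4684383 ]
```

View pics/w8c.png

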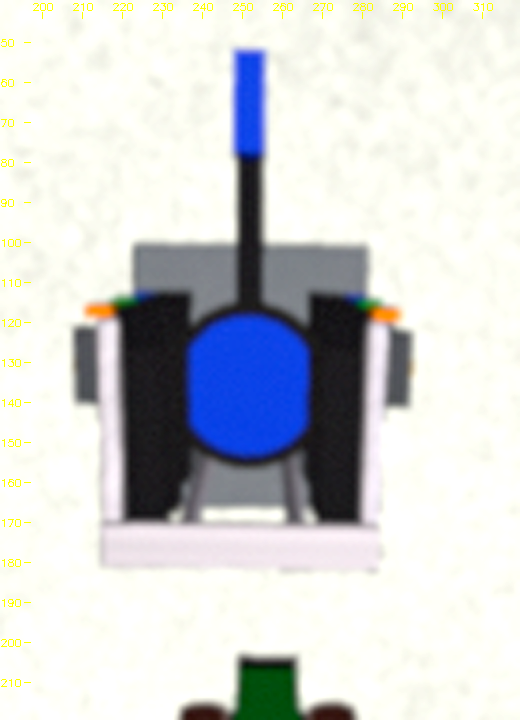

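View pics/w7d.png

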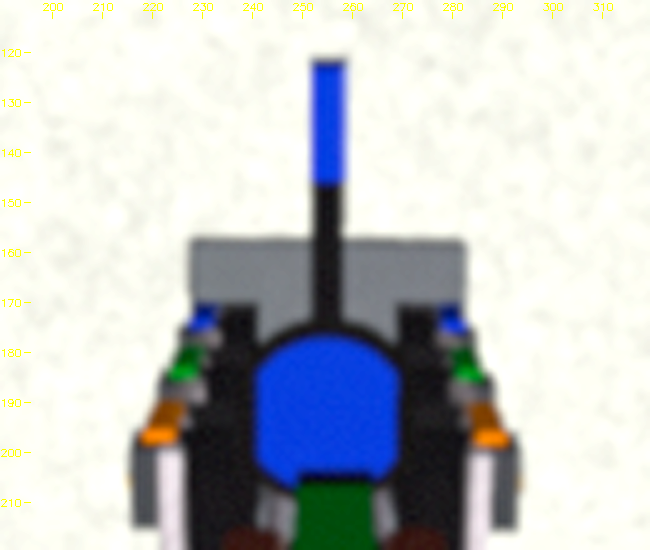

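```bash
cat > fit.py <<'E'
from h import *
from scipy.optimize import least_squares
w7,w8,t,s=load("w7"),load("w8"),load("t1"),load("s1")
ob=[(w7,[-107,0,38],(255.4,121.9)),(w7,[-77,0,38],(255.4,146.5)),(w7,[-30,0,6],(None,173.9)),
(w8,[-107,0,38],(251.9,52.5)),(w8,[-77,0,38],(251.9,78.7)),(w8,[-30,0,6],(None,115.7)),(w8,[30,0,6],(None,156)),(w8,[0,0,6],(252.0,None)),(w7,[0,0,6],(255.1,None)),
]
def W(q,P):
    c,sn=np.cos(q[3]),np.sin(q[3]); P=np.array(P); return np.array([q[0]+c*P[0]-sn*P[1],q[1]+sn*P[0]+c*P[1],q[2]+P[2]])
def f(q,obs=ob):
    r=[]
    for d,P,uv in obs:
        p=proj(d,W(q,P))[0]
        for k in (0,1):
            if uv[k] is not None: r.append(p[k]-uv[k])
    return np.array(r)
if __name__=="__main__":
    r=least_squares(f,[660,-134,45,-.26],x_scale=[1,1,1,.01]); C=np.linalg.inv(r.jac.T@r.jac)
    print(r.x,np.degrees(r.x[3]),np.sqrt(np.diag(C))*.4); print(r.fun.round(2))
    print("top",proj(t,[W(r.x,[0,0,6]),W(r.x,[-92,0,38])]),"scene",proj(s,[W(r.x,[0,0,6]),W(r.x,[-92,0,38])]))
E
python3 fit.py
```

```text
[ 6.55922979e+02 -1.31965487e+02  4.15784618e+01 -2.70322948e-01] -15.48836404944688 [0.22781925 0.40058262 1.43298965 0.0051448 ]
[-0.07  1.3  -0.14 -0.71 -0.35  0.15  0.15  0.01 -0.45 -0.54  0.58 -0.05
  0.09]
top [[308.15457196 159.45639741]
 [302.93956232 183.95009193]] scene [[204.16799422 246.51100877]
 [202.70663273 219.13052662]]
```

```bash
python3 -m crank '[[[0,5,0],[0,0,0],0],[[2,5,0],[0,0,0],0],[[2,5,0],[0,0,0],0],[[0,0,0],[0,0,0],0],[[0,0,0],[0,0,0],0]]'; python3 - <<'E'
from h import *
print(tool()[0])
d=snap("wrist","w9"); crop(d,190,120,320,240,5,"w9c")
E
```

```text
t: 7.78
ee_pos: [547.2, -97.4, 214.7]
orientation: [-1.016, 1.32, 1.014]
ft_force: [0.8, 0.9, -0.1]
width: 9.8
[547.24453335 -97.43772466 214.656922  ]
```

View pics/w9c.png

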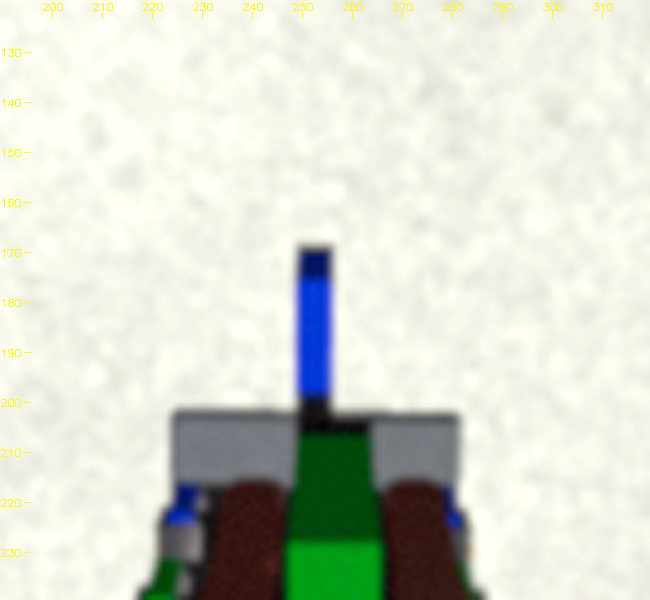

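```bash
cat > fit2.py <<'E'
from fit import *
w9=load("w9")
ob2=[o for i,o in enumerate(ob) if i!=0]+[(w9,[-107,0,38],(252.5,175.1)),(w9,[-77,0,38],(252.5,198.5)),(w9,[-107,0,0],(None,168.6))]
r=least_squares(lambda q:f(q,ob2),[660,-134,45,-.26],x_scale=[1,1,1,.01]); C=np.linalg.inv(r.jac.T@r.jac)
print(r.x,np.degrees(r.x[3]),np.sqrt(np.diag(C))*.4); print(r.fun.round(2))
# top cam/scene
ob3=[(t,[0,0,6],(308.66,159.74)),(t,[-92,0,38],(303.1,184.07))]
E
python3 fit2.py; python3 - <<'E'
from h import *
# edges of the pedestal front in w7,w9 ; crude triangulation
E
```

```text
[ 6.56204401e+02 -1.32010717e+02  4.25861607e+01 -2.69341426e-01] -15.432126952514114 [0.23199849 0.39612174 1.02234387 0.0050754 ]
[-0.18 -0.39 -0.    0.08  0.25 -0.03 -0.29 -0.31  0.9  -0.04  0.11  0.08
  0.43 -0.02 -0.42 -0.13]
```

```bash
python3 - <<'E'
from fit import *
w1,w4=load("w1"),load("w4")
ob=[(w1,[-107,0,0],(None,156.6)),(w1,[-107,0,38],(258.8,162.5)),(w1,[-77,0,38],(258.6,188.5)),(w1,[0,0,6],(257.2,235.3)),(w4,[-107,0,0],(None,199)),(w4,[-107,0,38],(254.5,220.2)),(w4,[-77,0,38],(254.5,265.8))]
r=least_squares(lambda q:f(q,ob),[545,297,0,-.17],x_scale=[1,1,1,.01]);print(r.x,np.degrees(r.x[3]));print(r.fun.round(2))
E
```

```text
[ 5.46588696e+02  2.97446126e+02 -1.32076101e+00 -1.75236332e-01] -10.040302224127135
[-0.19  0.23  0.27 -0.07 -0.19  0.09  0.45 -0.4  -0.01  0.42 -0.12 -0.26]
```

```bash
python3 - <<'E'
from h import *
for n,a,b,z in [("w7",(227.4,157.1),(282.9,157.5),30),("w8",(222.75,100.5),(281.5,100.9),30),("w9",(224,201.7),(281.2,202.6),30),("w8",(209.5,116.7),(286,118.0),150),("w8",(214.7,170),(284.3,171.0),170),("w8",(214.7,181.3),(284.3,182.3),170)]:
    d=load(n); p,q=atz(d,a,z),atz(d,b,z); v=q-p; print(n,p[:2].round(1),q[:2].round(1),((p+q)/2)[:2].round(1),np.linalg.norm(v).round(1),-np.degrees(np.arctan2(v[0],v[1])).round(2))
p,Rm,o=tool(); print(-np.degrees(np.arctan2(Rm[0,2],Rm[1,2])), Rm.round(3))
d=load("w8"); c,s=np.cos(-.269),np.sin(-.269)
for z in (150,160,170,180): 
  p,q=atz(d,(214.7,176),z),atz(d,(284.3,176),z); m=(p+q)/2-[656.2,-132,0]; print(z,np.linalg.norm(p-q), "lateral of bridge centre",-s*m[0]+c*m[1], "fwd",c*m[0]+s*m[1])
E
```

```text
w7 [ 594.5 -160. ] [617.8 -76.9] [ 606.1 -118.5] 86.3 -15.67
w8 [ 596.2 -160.6] [619.  -77.2] [ 607.6 -118.9] 86.5 -15.31
w9 [ 593.8 -159.3] [617.2 -77.4] [ 605.5 -118.4] 85.2 -15.94
w8 [ 613.2 -165.8] [635.6 -87.1] [ 624.4 -126.5] 81.8 -15.89
w8 [ 666.7 -173.7] [ 686.6 -103.1] [ 676.7 -138.4] 73.4 -15.78
w8 [ 678.5 -177.4] [ 698.7 -105.9] [ 688.6 -141.6] 74.3 -15.78
-14.92739500258365 [[ 0.003 -0.966  0.258]
 [-0.001  0.258  0.966]
 [-1.    -0.003  0.   ]]
150 79.07347348282954 lateral of bridge centre -1.1744711520973876 fwd 32.68188964301488
160 76.44975654400272 lateral of bridge centre -0.9442426045040397 fwd 30.0484079819692
170 73.82603960517588 lateral of bridge centre -0.7140140569107203 fwd 27.41492632092352
180 71.20232266634909 lateral of bridge centre -0.4837855093173422 fwd 24.781444659877945
```

```bash
python3 - <<'E'
from h import *
print(rel([490.3,-86.1,70],down(-15.6)))
E
python3 -m crank '[[[0,5.8,-0.3],[-0.6,0,0],0],[[4.8,0,0],[0,0,0],0],[[4.8,0,0],[0,0,0],0],[[4.4,0,0],[0,0,0],0],[[0,0,0],[0,0,0],0]]'; python3 - <<'E'
from h import *
print(rel([490.3,-86.1,70],down(-15.6)))
s=snap("scene","s10"); crop(s,170,160,240,280,6,"s10c")
d=snap("wrist","w10"); crop(d,150,100,362,340,3,"w10c")
E
```

```text
(array([14.47,  5.92, -0.37]), array([0.67, 0.01, 0.16]))
t: 8.45
ee_pos: [489.1, -85.4, 71.5]
orientation: [-1.02, 1.321, 1.026]
ft_force: [-0.5, -0.5, -0.2]
width: 10.0
(array([ 0.15, -0.14, -0.04]), array([ 1.25, -0.02, -0.28]))
```

View pics/s10c.png

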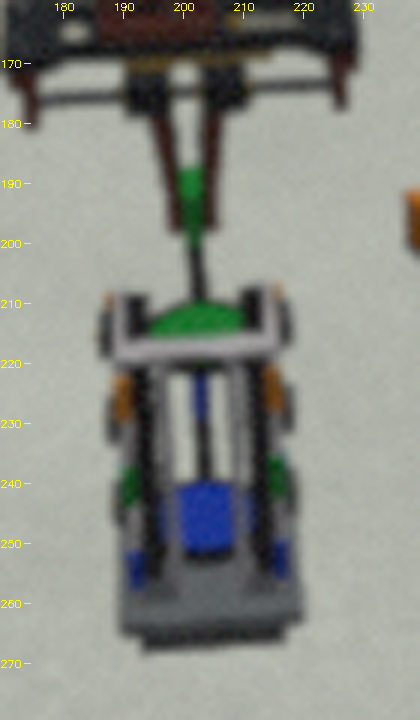

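View pics/w10c.png

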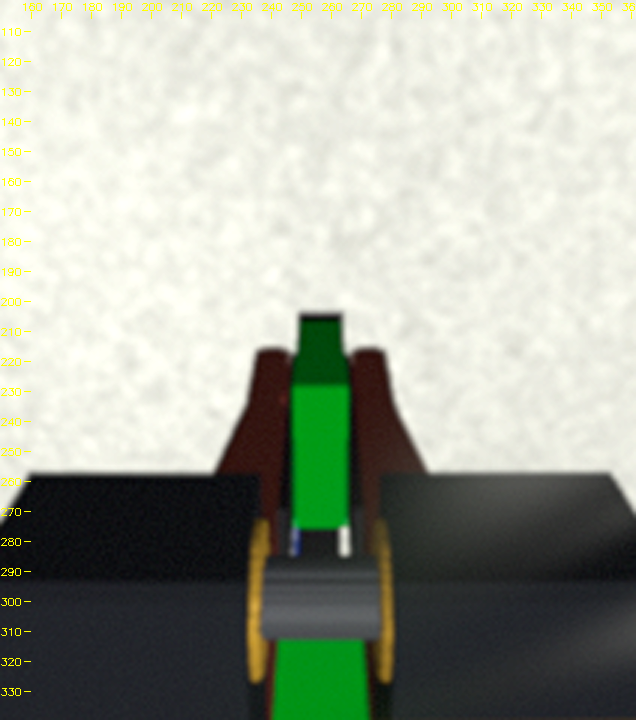

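```bash
python3 -m crank '[[[0.15,-0.1,-0.05],[1.2,0,0],0],[[0,0,0],[0,0,0],0],[[0,0,0],[0,0,0],0]]'; python3 - <<'E'
from h import *
p,Rm,o=tool(); print(rel([490.3,-86.1,70],down(-15.6)))
a=np.radians(-15.6); g=p[:2]+92*np.array([np.cos(a),np.sin(a)]); 
s=snap("scene","s11"); t=snap("top","t11")
P=np.r_[proj(s,model(*g,-15.6,p[2]+25.8)),proj(s,model(656.2,-132,-15.4,43.5))]; crop(s,170,160,240,280,6,"s11c",P)
P=np.r_[proj(t,model(*g,-15.6,p[2]+25.8)),proj(t,model(656.2,-132,-15.4,43.5))]; crop(t,270,125,350,225,7,"t11c",P)
E
```

```text
t: 8.93
ee_pos: [491.6, -86.5, 72.9]
orientation: [-1.008, 1.324, 1.006]
ft_force: [-0.3, -0.1, -1.1]
width: 9.6
(array([0.29, 0.13, 0.  ]), array([0.06, 0.01, 0.09]))
```

View pics/s11c.png

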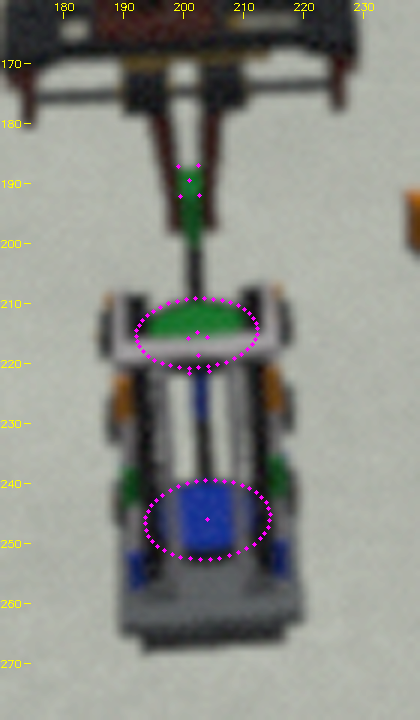

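View pics/t11c.png

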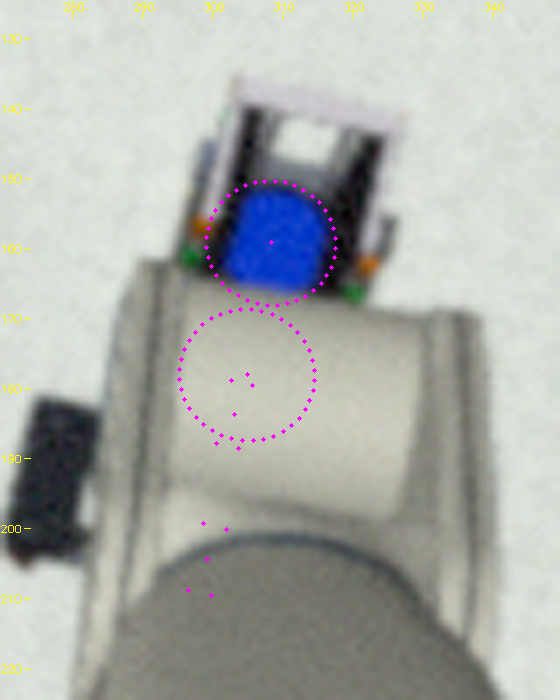

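```bash
python3 -m crank '[[[0.3,0,0],[0,0,0],0],[[0,0,0],[0,0,0],0]]';python3 -m crank '[[[0,0,0],[0,0,0],0]]'; python3 -m crank '[[[0,-0.5,0],[0,0,0],0]]'; python3 -m crank '[[[0,-0.5,0],[0,0,0],0]]';  python3 - <<'E'
from h import *
print(rel([656-88.6,-132.4+24.7,69.6],down(-15.6)))
E
```

```text
t: 9.28
ee_pos: [490.7, -86.3, 68.8]
orientation: [-1.007, 1.326, 1.008]
ft_force: [-0.5, 0.1, -1.0]
width: 10.0
t: 9.4
ee_pos: [490.9, -86.3, 68.9]
orientation: [-1.007, 1.326, 1.007]
ft_force: [0.1, 0.5, -0.6]
width: 10.0
t: 9.52
ee_pos: [495.7, -87.6, 69.0]
orientation: [-1.007, 1.326, 1.007]
ft_force: [0.4, 0.5, -0.4]
width: 10.2
t: 9.65
ee_pos: [501.2, -89.1, 69.1]
orientation: [-1.007, 1.325, 1.007]
ft_force: [-0.1, -0.0, -0.2]
width: 9.9
(array([-0.05, -6.88, -0.01]), array([0.06, 0.  , 0.02]))
```

```bash
python3 -m crank '[[[-0.05,-0.6,0],[0,0,0],0],[[0,-0.6,0],[0,0,0],0],[[0,-0.4,0],[0,0,0],0],[[0,0,0],[0,0,0],0]]'; python3 -m crank '[[[0,-0.5,0],[0,0,0],0],[[0,-0.5,0],[0,0,0],0]]'; python3 -m crank '[[[0,-0.4,0],[0,0,0],0],[[0,0,0],[0,0,0],0]]';  python3 - <<'E'
from h import *
print(rel([656-88.6,-132.4+24.7,69.6],down(-15.6)))
s=snap("scene","s12"); crop(s,170,160,240,280,6,"s12c")
E
```

```text
t: 10.15
ee_pos: [516.3, -93.4, 69.5]
orientation: [-1.007, 1.325, 1.007]
ft_force: [-0.2, 0.1, 0.5]
width: 9.8
t: 10.4
ee_pos: [525.9, -96.0, 69.6]
orientation: [-1.007, 1.325, 1.007]
ft_force: [-0.4, -0.6, 0.5]
width: 10.0
t: 10.65
ee_pos: [530.6, -97.3, 69.9]
orientation: [-1.008, 1.324, 1.006]
ft_force: [0.7, -0.2, 1.8]
width: 9.9
(array([ 0.03, -3.82, -0.01]), array([0.05, 0.01, 0.11]))
```

View pics/s12c.png

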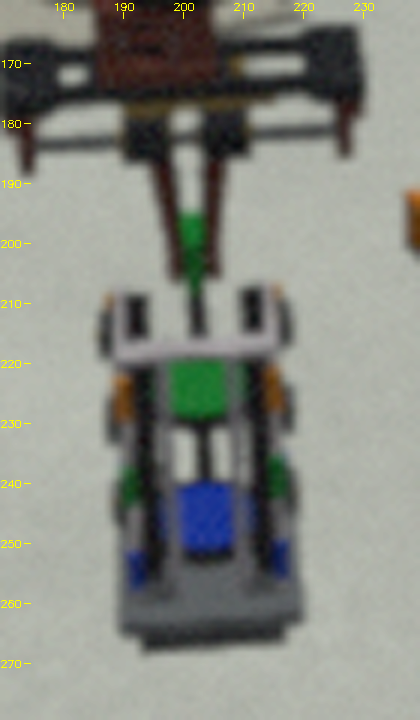

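```bash
python3 -m crank '[[[-0.05,-0.4,0],[0,0,0],0],[[0,0,0],[0,0,0],0]]'; python3 -m crank '[[[0,-0.4,0],[0,0,0],0]]'; python3 -m crank '[[[0,-0.4,0],[0,0,0],0]]';python3 -m crank '[[[0,-0.4,0],[0,0,0],0]]';python3 -m crank '[[[0,-0.4,0],[0,0,0],0]]';  python3 - <<'E'
from h import *
print(rel([656-88.6,-132.4+24.7,69.6],down(-15.6)))
E
```

```text
t: 10.95
ee_pos: [533.7, -98.2, 70.1]
orientation: [-1.007, 1.325, 1.007]
ft_force: [-0.7, 0.6, 1.5]
width: 9.8
t: 11.08
ee_pos: [536.5, -99.1, 70.0]
orientation: [-1.006, 1.327, 1.008]
ft_force: [-6.5, 0.3, 4.1]
width: 9.7
t: 11.2
ee_pos: [538.5, -99.7, 69.5]
orientation: [-1.004, 1.329, 1.011]
ft_force: [-9.3, 2.6, 5.2]
width: 9.7
t: 11.32
ee_pos: [541.8, -100.6, 69.2]
orientation: [-1.003, 1.33, 1.012]
ft_force: [-8.6, 1.0, 6.2]
width: 9.4
t: 11.45
ee_pos: [545.8, -101.8, 69.3]
orientation: [-1.004, 1.33, 1.012]
ft_force: [-9.1, 2.3, 5.8]
width: 10.0
(array([-0.05, -2.24,  0.01]), array([ 0.05, -0.02, -0.36]))
```

```bash
python3 -m crank '[[[-0.05,-0.5,0],[0,0,0],0]]'; python3 -m crank '[[[0,-0.5,0],[0,0,0],0]]'; python3 -m crank '[[[0,-0.5,0],[0,0,0],0]]';python3 -m crank '[[[0,-0.4,0],[0,0,0],0]]';python3 -m crank '[[[0,-0.3,0],[0,0,0],0]]';  python3 - <<'E'
from h import *
print(rel([656-88.6,-132.4+24.7,69.6],down(-15.6)))
E
```

```text
t: 11.58
ee_pos: [551.1, -103.2, 69.7]
orientation: [-1.004, 1.329, 1.011]
ft_force: [-3.4, -0.3, -0.5]
width: 9.6
t: 11.7
ee_pos: [557.2, -104.9, 69.8]
orientation: [-1.006, 1.327, 1.009]
ft_force: [-2.8, 0.2, -0.3]
width: 10.0
t: 11.82
ee_pos: [563.5, -106.6, 70.2]
orientation: [-1.007, 1.326, 1.007]
ft_force: [-1.2, -1.5, -0.1]
width: 9.9
t: 11.95
ee_pos: [568.2, -107.8, 70.6]
orientation: [-1.008, 1.325, 1.006]
ft_force: [-4.1, 1.0, 0.8]
width: 10.0
t: 12.08
ee_pos: [568.2, -108.0, 70.0]
orientation: [-1.005, 1.328, 1.01]
ft_force: [-11.3, 1.5, 4.4]
width: 10.0
(array([0.04, 0.09, 0.01]), array([ 0.05, -0.02, -0.24]))
```

```bash
python3 -m crank '[[[0,-0.3,0],[0,0,0],0],[[0,0,0],[0,0,0],0]]';  python3 - <<'E'
from h import *
print(rel([656-88.6,-132.4+24.7,69.6],down(-15.6)))
s=snap("scene","s13"); crop(s,170,160,240,280,6,"s13c")
E
```

```text
t: 12.32
ee_pos: [568.5, -108.1, 69.5]
orientation: [-1.002, 1.331, 1.014]
ft_force: [-13.1, 2.9, 4.8]
width: 9.8
(array([-0.01,  0.12,  0.01]), array([ 0.05, -0.03, -0.51]))
```

View pics/s13c.png

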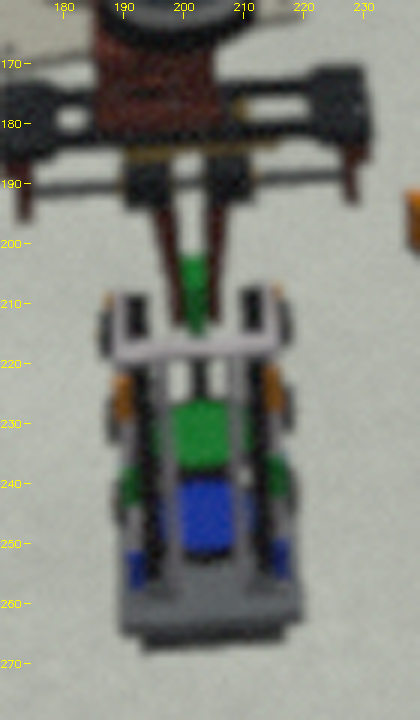

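```bash
python3 -m crank '[[[0,0.4,0],[0,0,0],0],[[0,0,0],[0,0,0],4],[[0,0,0],[0,0,0],4],[[0,0,0],[0,0,0],4]]'; python3 -m crank '[[[-4,0,0],[0,0,0],4],[[-5,0,0],[0,0,0],4],[[-5,0,0],[0,0,0],8.78],[[-4,0,0],[0,0,0],8.78]]'; python3 - <<'E'
from h import *
print(tool()[0]);d=snap("wrist","w14"); crop(d,170,60,342,250,4,"w14c")
print(cen(d,(240,100,275,250),"green"),cen(d,(240,100,275,250),"blue"))
E
```

```text
t: 12.88
ee_pos: [569.8, -108.2, 70.8]
orientation: [-1.008, 1.325, 1.006]
ft_force: [-0.5, 1.0, 0.1]
width: 36.5
t: 13.38
ee_pos: [569.7, -108.1, 253.0]
orientation: [-1.008, 1.324, 1.005]
ft_force: [-0.2, -0.7, 0.4]
width: 56.9
[ 569.65853249 -108.14214402  252.9790935 ]
[(979, [256.12, 228.42]), (203, [256.14, 169.76])] [(140, [247.66, 205.96]), (118, [264.42, 205.8]), (30, [256.03, 150.63])]
```

View pics/w14c.png

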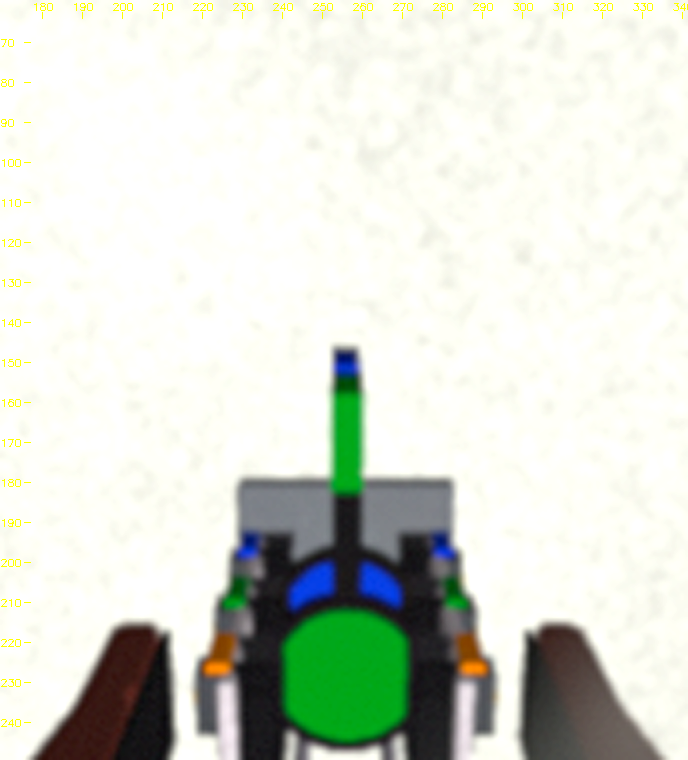

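```bash
python3 - <<'E'
from fit import *
d=load("w14"); q=[656.2,-132,43,np.radians(-15.5)]
B=proj(d,[W(q,P) for P in ([-107,0,0],[-107,0,38],[-30,0,6])])
q[2]+=50; G=proj(d,[W(q,P) for P in ([-107,0,38],[-77,0,38],[-30,0,6],[30,0,6],[0,0,6])]); print(B.round(1).tolist(),G.round(1).tolist())
# green fit with z fixed 93
ob=[(d,[-107,0,38],(256.3,157)),(d,[-77,0,38],(256.3,183)),(d,[-30,0,6],(256.2,210.8)),(d,[30,0,6],(256.2,246.3))]
r=least_squares(lambda v:f([v[0],v[1],93.5,v[2]],ob),[656,-132,-.27],x_scale=[1,1,.01]); print(r.x,r.fun.round(2))
print(rel([412,76,250],down(10.8)))
E
```

```text
[[256.2, 146.6], [256.2, 151.0], [256.3, 196.6]] [[256.2, 158.2], [256.2, 182.5], [256.3, 208.6], [256.3, 247.2], [256.3, 228.4]]
[ 6.56142145e+02 -1.32115165e+02 -2.73233425e-01] [ 0.01  1.27 -0.02 -0.43  0.03 -2.06 -0.01  1.1 ]
(array([ 0.64, 20.4 , 13.5 ]), array([-26.34,  -0.09,   0.55]))
```

```bash
python3 -m crank '[[[0,5,3.4],[0,0,0],8.78],[[0,5,3.4],[0,0,0],8.78],[[0,5,3.4],[-8.8,0,0],8.78],[[0,4.5,3.4],[-8.8,0,0],8.78],[[4,0.5,1],[-8.8,0,0],8.78]]';python3 - <<'E'
from h import *
print(rel([412,76,140],down(10.8)))
E
```

```text
t: 14.05
ee_pos: [406.1, 81.3, 212.5]
orientation: [-1.356, 1.104, 1.348]
ft_force: [0.4, 0.9, -0.4]
width: 87.4
(array([ 7.25, -0.42, -0.63]), array([0.49, 0.01, 0.4 ]))
```

```bash
python3 -m crank '[[[4,-0.2,-0.3],[0.4,0,0],8.78],[[3.2,-0.2,-0.3],[0,0,0.3],8.78],[[0,0,0],[0,0,0],6]]';python3 - <<'E'
from h import *
d=snap("wrist","w15"); print(tool()[0],cen(d,(200,100,310,300),"amber")); crop(d,205,120,315,270,5,"w15c")
E
```

```text
t: 14.42
ee_pos: [409.4, 73.9, 137.0]
orientation: [-1.338, 1.125, 1.349]
ft_force: [-0.2, -0.1, 0.5]
width: 81.2
[410.48708411  74.0855789  138.29818694] [(1116, [257.2, 238.4]), (243, [257.55, 176.75])]
```

View pics/w15c.png

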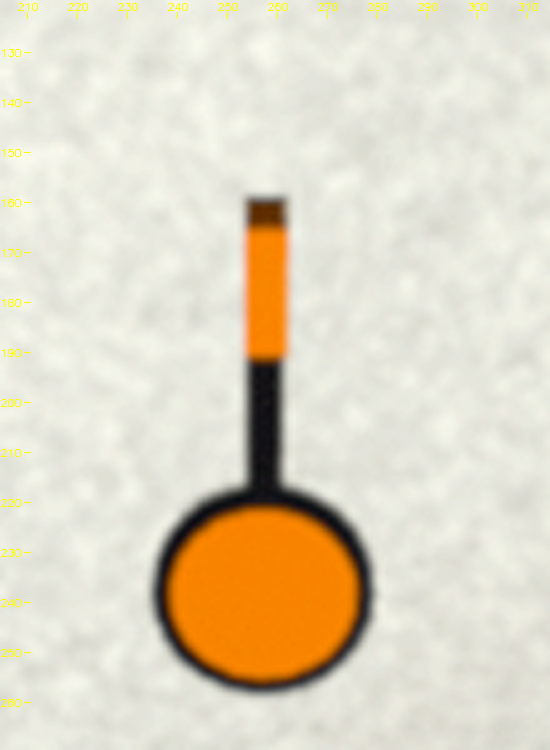

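```bash
python3 - <<'E'
from fit import *
w=load("w15")
ob=[(w,[-107,0,38],(257.6,165.1)),(w,[-77,0,38],(257.5,191.5)),(w,[0,0,6],(257.2,238.4))]
r=least_squares(lambda v:f([v[0],v[1],-1.3,v[2]],ob),[501,92,.19],x_scale=[1,1,.01]); x,y,a=r.x; print(x,y,np.degrees(a),r.fun.round(2))
fc=[x-92*np.cos(a),y-92*np.sin(a)]; print(fc); print(rel([*fc,-26],down(np.degrees(a))))
E
```

```text
500.13414598826137 92.39103408529206 10.28679902680092 [-0.01  0.24  0.01 -0.49 -0.    0.29]
[np.float64(409.61293485879605), np.float64(75.96208598583156)]
(array([16.43, -0.06,  0.2 ]), array([ 0.16,  0.  , -0.4 ]))
```

```bash
python3 -m crank '[[[5,0,0.1],[0,0,-0.3],5],[[5,0,0.1],[0,0,0],5],[[4,0,0],[0,0,0],5],[[1.2,0,0],[0,0,0],5],[[0,0,0],[0,0,0],5]]';python3 - <<'E'
from h import *
print(rel([409.6,76,-26],down(10.3)))
d=snap("wrist","w16"); crop(d,150,100,362,340,3,"w16c")
E
```

```text
t: 15.1
ee_pos: [411.0, 76.2, -12.8]
orientation: [-1.342, 1.117, 1.342]
ft_force: [0.4, 0.3, 0.9]
width: 50.1
(array([1.32, 0.14, 0.01]), array([ 0.15, -0.  ,  0.03]))
```

View pics/w16c.png

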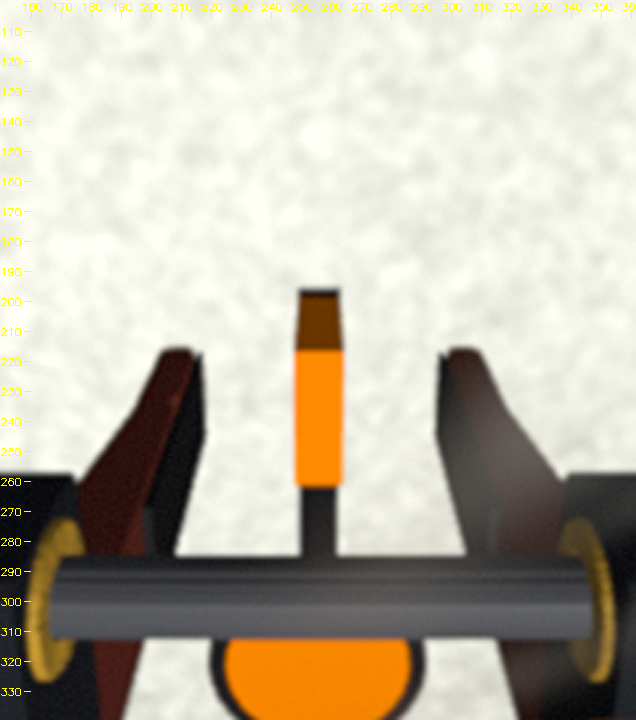

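Centred. I'll lower the last 1.3 cm and close.

```bash
python3 -m crank '[[[1.3,0.1,0],[0,0,0],3],[[0,0,0],[0,0,0],0],[[0,0,0],[0,0,0],0],[[0,0,0],[0,0,0],0],[[0,0,0],[0,0,0],0]]'; python3 -m crank '[[[0,0,0],[0,0,0],0]]';python3 - <<'E'
from h import *
d=snap("wrist","w17"); crop(d,150,100,362,340,3,"w17c")
E
```

```text
t: 15.78
ee_pos: [409.4, 75.9, -26.3]
orientation: [-1.343, 1.117, 1.342]
ft_force: [-0.4, -0.2, 2.4]
width: 9.6
t: 15.9
ee_pos: [409.4, 75.9, -26.3]
orientation: [-1.343, 1.117, 1.342]
ft_force: [0.5, 0.8, 4.1]
width: 9.6
```

View pics/w17c.png

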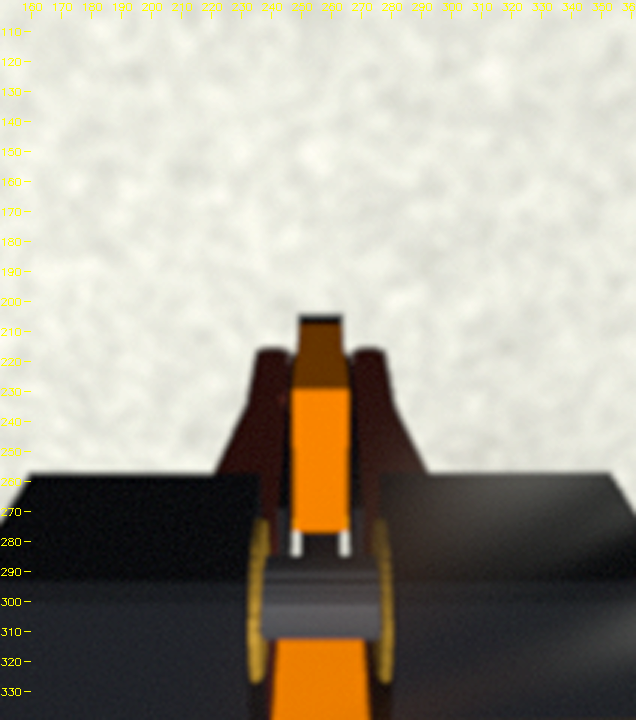

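```bash
python3 -m crank '[[[-3,0,0],[0,0,0],0],[[-5,0,0],[0,0,0],0],[[-6,0,0],[0,0,0],0],[[-5,0,0],[8.6,0,0],0],[[-3,0,0],[8.6,0,0],0]]';python3 - <<'E'
from h import *
print(rel([484,-84.4,190],down(-15.6)))
E
```

```text
t: 16.58
ee_pos: [409.8, 76.0, 196.0]
orientation: [-1.119, 1.262, 1.117]
ft_force: [0.3, -0.3, -1.1]
width: 9.6
(array([  0.62,  -9.32, -15.01]), array([8.58, 0.06, 0.16]))
```

```bash
python3 -m crank '[[[0,-3.1,-5],[0,0,0],0],[[0,-3.1,-5],[0,0,0],0],[[0.2,-3.1,-5],[8.6,0,0],0],[[0.4,0,0],[0,0,0],0]]';python3 - <<'E'
from h import *
print(rel([490.3,-86.1,120],down(-15.6)))
E
```

```text
t: 17.08
ee_pos: [485.3, -87.1, 187.4]
orientation: [-1.006, 1.326, 1.005]
ft_force: [-0.3, 0.8, -0.3]
width: 9.7
(array([ 6.74, -0.45,  0.23]), array([-0.06, -0.02,  0.06]))
```

```bash
python3 -m crank '[[[3.4,0,0.2],[0,0,0],0],[[3.3,0,0],[0,0,0],0],[[0,0,0],[0,0,0],0]]';python3 - <<'E'
from h import *
p,Rm,o=tool();print(p,rel([490.3,-86.1,119.8],down(-15.6)))
s=snap("scene","s18"); a=np.radians(-15.6); g=p[:2]+92*np.array([np.cos(a),np.sin(a)])
crop(s,165,145,245,275,5,"s18c",proj(s,model(*g,-15.6,p[2]+26.3)))
d=snap("wrist","w18"); crop(d,150,100,362,340,3,"w18c")
E
```

```text
t: 17.45
ee_pos: [481.7, -80.9, 118.4]
orientation: [-1.007, 1.328, 1.015]
ft_force: [-0.3, -0.2, 0.1]
width: 9.9
[481.69560311 -80.9121073  118.41610158] (array([-0.14, -0.97, -0.27]), array([ 0.33, -0.02, -0.35]))
```

View pics/s18c.png

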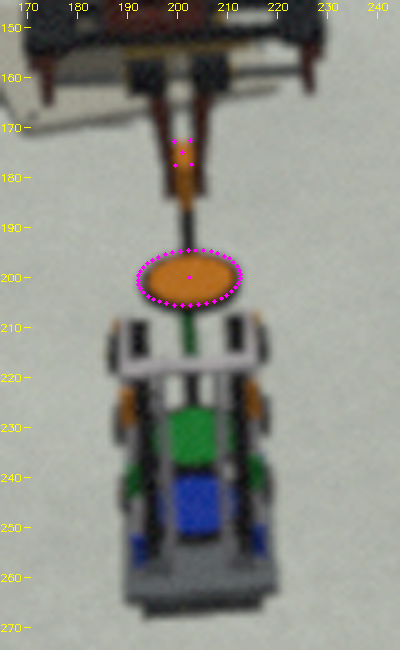

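View pics/w18c.png

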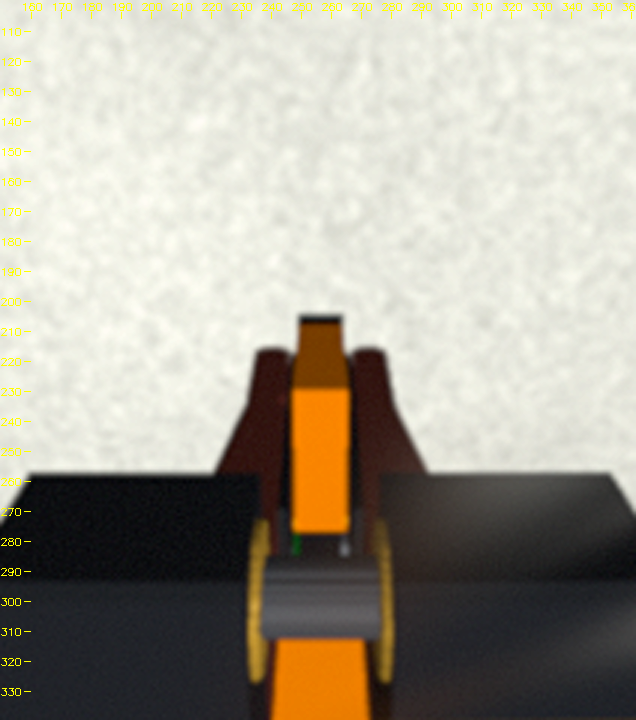

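```bash
python3 -m crank '[[[-0.12,-0.9,-0.25],[0.2,0,0],0],[[0,0,0],[0,0,0],0]]';python3 -m crank '[[[0,0,0],[0,0,0],0]]';python3 -m crank '[[[0,0,0],[0,0,0],0]]';python3 - <<'E'
from h import *
print(rel([490.3,-86.1,119.8],down(-15.6)))
E
```

```text
t: 17.8
ee_pos: [494.4, -87.3, 123.1]
orientation: [-1.009, 1.323, 1.005]
ft_force: [0.5, -1.1, -0.4]
width: 9.9
t: 17.92
ee_pos: [492.9, -87.0, 122.3]
orientation: [-1.008, 1.325, 1.006]
ft_force: [-0.4, 0.3, -0.5]
width: 9.9
t: 18.05
ee_pos: [492.5, -86.9, 121.9]
orientation: [-1.007, 1.325, 1.007]
ft_force: [-1.0, -0.1, -1.4]
width: 9.6
(array([0.21, 0.23, 0.02]), array([0.05, 0.  , 0.01]))
```

```bash
python3 -m crank '[[[0.18,0,0],[0,0,0],0],[[0,0,0],[0,0,0],0],[[0,0,0],[0,0,0],0]]';python3 -m crank '[[[0,-0.5,0],[0,0,0],0]]';python3 -m crank '[[[0,-0.5,0],[0,0,0],0]]';python3 - <<'E'
from h import *
print(rel([656-88.6,-132.4+24.7,119.8],down(-15.6)))
E
```

```text
t: 18.42
ee_pos: [492.4, -86.8, 119.8]
orientation: [-1.007, 1.326, 1.007]
ft_force: [0.3, -0.8, -0.0]
width: 9.7
t: 18.55
ee_pos: [497.3, -88.2, 119.9]
orientation: [-1.007, 1.326, 1.007]
ft_force: [0.0, -0.1, 0.1]
width: 9.7
t: 18.68
ee_pos: [502.7, -89.7, 120.0]
orientation: [-1.007, 1.325, 1.007]
ft_force: [0.8, -0.5, -0.7]
width: 9.8
(array([ 0.02, -6.72, -0.  ]), array([0.06, 0.  , 0.02]))
```

```bash
python3 -m crank '[[[0,-0.6,0],[0,0,0],0],[[0,-0.6,0],[0,0,0],0],[[0,-0.4,0],[0,0,0],0],[[0,0,0],[0,0,0],0]]'; python3 -m crank '[[[0,-0.5,0],[0,0,0],0],[[0,-0.5,0],[0,0,0],0]]'; python3 -m crank '[[[0,-0.3,0],[0,0,0],0],[[0,0,0],[0,0,0],0]]';  python3 - <<'E'
from h import *
print(rel([656-88.6,-132.4+24.7,119.8],down(-15.6)))
s=snap("scene","s19"); crop(s,165,145,245,275,5,"s19c")
E
```

```text
t: 19.18
ee_pos: [517.8, -93.9, 119.9]
orientation: [-1.007, 1.325, 1.007]
ft_force: [-0.5, -0.1, -0.2]
width: 9.9
t: 19.42
ee_pos: [527.5, -96.6, 120.0]
orientation: [-1.007, 1.325, 1.007]
ft_force: [0.6, 0.3, 0.1]
width: 10.2
t: 19.68
ee_pos: [530.3, -97.4, 119.9]
orientation: [-1.007, 1.325, 1.007]
ft_force: [-0.0, 1.3, 0.1]
width: 9.7
(array([ 0.01, -3.85,  0.  ]), array([0.05, 0.  , 0.  ]))
```

View pics/s19c.png

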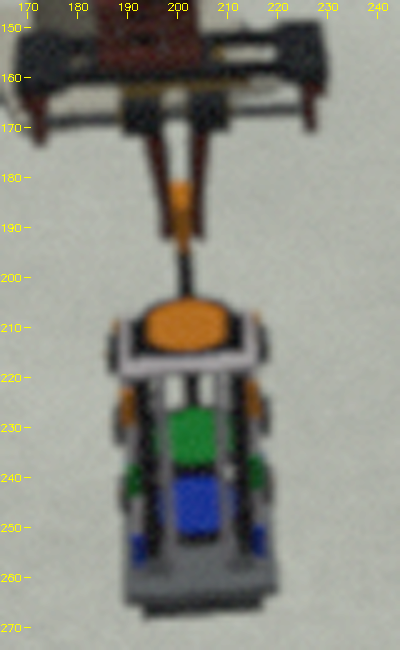

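Amber is entering the top slot with no force on it. I'll push on past the catches.

```bash
python3 -m crank '[[[0,-0.4,0],[0,0,0],0],[[0,-0.4,0],[0,0,0],0]]'; python3 -m crank '[[[0,-0.4,0],[0,0,0],0],[[0,-0.4,0],[0,0,0],0]]';python3 -m crank '[[[-0.05,-0.4,0],[0,0,0],0]]';python3 -m crank '[[[0,-0.5,0],[0,0,0],0]]';  python3 -m crank '[[[0,-0.5,0],[0,0,0],0]]';python3 - <<'E'
from h import *
print(rel([656-88.6,-132.4+24.7,119.8],down(-15.6)))
E
```

```text
t: 19.98
ee_pos: [536.8, -99.3, 119.7]
orientation: [-1.006, 1.327, 1.009]
ft_force: [-7.9, 2.2, 5.8]
width: 9.8
t: 20.23
ee_pos: [543.1, -101.0, 119.6]
orientation: [-1.004, 1.329, 1.011]
ft_force: [-9.0, 1.3, 6.5]
width: 9.9
t: 20.35
ee_pos: [547.3, -102.2, 119.9]
orientation: [-1.005, 1.328, 1.01]
ft_force: [-4.7, 1.1, -1.3]
width: 9.6
t: 20.48
ee_pos: [552.7, -103.7, 119.8]
orientation: [-1.005, 1.328, 1.01]
ft_force: [-3.3, -0.5, -0.1]
width: 9.9
t: 20.6
ee_pos: [558.8, -105.4, 120.1]
orientation: [-1.007, 1.326, 1.008]
ft_force: [-1.2, 0.3, -1.5]
width: 10.4
(array([ 0.03, -0.89,  0.01]), array([ 0.06, -0.01, -0.05]))
```

```bash
python3 -m crank '[[[0,-0.5,0],[0,0,0],0]]';  python3 -m crank '[[[0,-0.5,0],[0,0,0],0]]';python3 -m crank '[[[0,-0.3,0],[0,0,0],0]]';python3 -m crank '[[[0,-0.3,0],[0,0,0],0],[[0,0,0],[0,0,0],0]]';python3 - <<'E'
from h import *
print(rel([656-88.6,-132.4+24.7,119.8],down(-15.6)))
E
```

```text
t: 20.72
ee_pos: [564.7, -107.0, 120.5]
orientation: [-1.008, 1.325, 1.006]
ft_force: [0.6, -1.0, -0.8]
width: 9.8
t: 20.85
ee_pos: [567.9, -107.9, 120.3]
orientation: [-1.006, 1.327, 1.009]
ft_force: [-13.4, 3.1, 4.8]
width: 9.5
t: 20.98
ee_pos: [568.0, -108.1, 119.7]
orientation: [-1.003, 1.331, 1.013]
ft_force: [-16.8, 3.7, 6.3]
width: 9.8
t: 21.22
ee_pos: [568.7, -108.3, 119.0]
orientation: [-1.0, 1.334, 1.016]
ft_force: [-17.0, 4.1, 5.8]
width: 10.0
(array([-0.08,  0.14,  0.02]), array([ 0.05, -0.04, -0.7 ]))
```

The force rose hard at 568, the same reading as green at home. I'll relieve the push, release and retreat.

```bash
python3 -m crank '[[[0,0.7,0],[0,0,0],0],[[0,0,0],[0,0,0],4],[[0,0,0],[0,0,0],4],[[0,0,0],[0,0,0],4]]'; python3 -m crank '[[[-4,0,0],[0,0,0],4],[[-5,0,0],[0,0,0],4],[[-5,0,0],[0,0,0],8.78],[[0,0,0],[0,0,0],8.78]]'; python3 - <<'E'
from fit import *
print(tool()[0]);d=snap("wrist","w20"); crop(d,170,60,342,250,4,"w20c")
s=snap("scene","s20"); crop(s,165,175,245,275,6,"s20c")
q=[656.2,-132,43.5,np.radians(-15.5)]
for dz in (0,50,100):
    q[2]=43.5+dz; print(proj(d,[W(q,P) for P in ([-107,0,38],[-77,0,38],[-30,0,6],[30,0,6])]).round(1).tolist(),proj(s,[W(q,[30,0,0]),W(q,[0,0,6])]).round(1).tolist())
E
```

```text
t: 21.72
ee_pos: [568.4, -107.9, 120.7]
orientation: [-1.008, 1.325, 1.006]
ft_force: [-0.1, 0.7, 0.3]
width: 36.2
t: 22.22
ee_pos: [570.6, -108.4, 265.1]
orientation: [-1.012, 1.319, 1.001]
ft_force: [-0.0, 0.6, -0.1]
width: 56.6
[ 570.62354294 -108.36738197  265.059578  ]
[[256.1, 148.0], [256.1, 168.8], [256.2, 192.7], [256.3, 226.9]] [[204.6, 254.4], [204.2, 246.1]]
[[256.1, 154.8], [256.2, 178.4], [256.2, 204.1], [256.3, 241.8]] [[203.7, 240.6], [203.3, 232.3]]
[[256.1, 164.0], [256.2, 191.1], [256.2, 218.7], [256.3, 260.6]] [[202.9, 226.2], [202.4, 218.0]]
```

View pics/w20c.png

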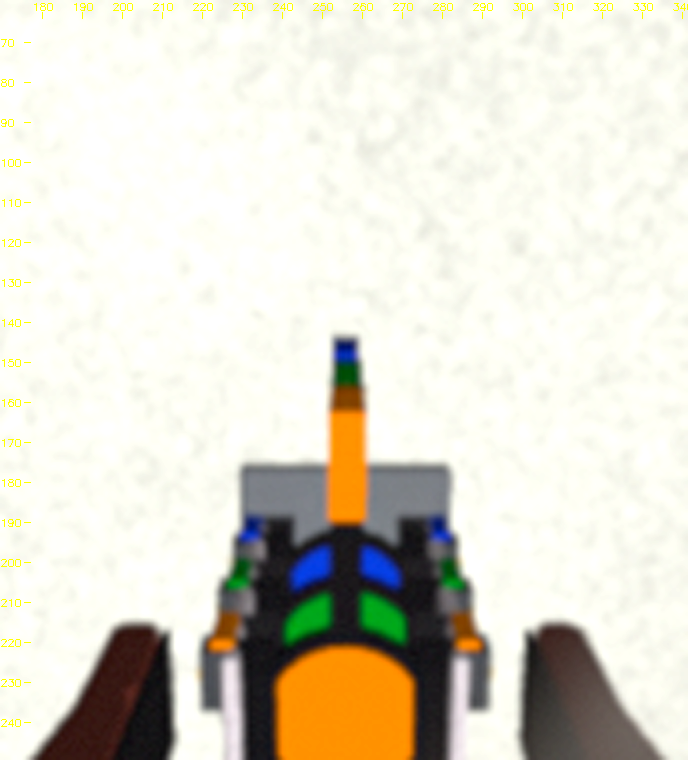

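View pics/s20c.png

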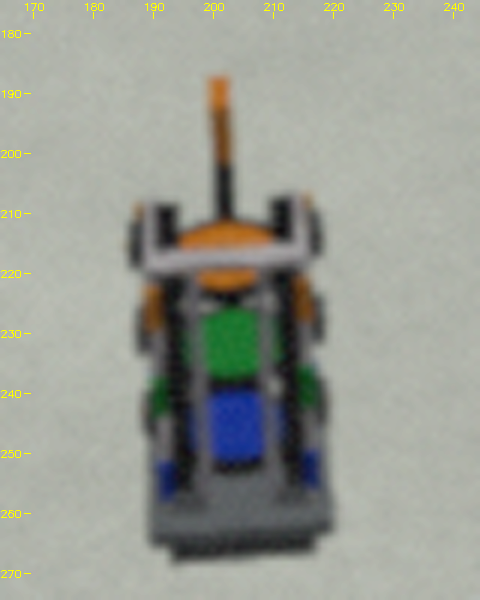

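```bash
python3 -m crank '[[[-3,0,0],[0,0,0],8.78],[[0,0,0],[0,0,0],8.78]]'; python3 - <<'E'
from h import *
s=snap("scene","s21")
E
```

```text
t: 22.58
ee_pos: [568.2, -107.9, 290.5]
orientation: [-1.008, 1.325, 1.006]
ft_force: [-0.3, -0.2, -0.8]
width: 84.3
```

View pics/s21.png

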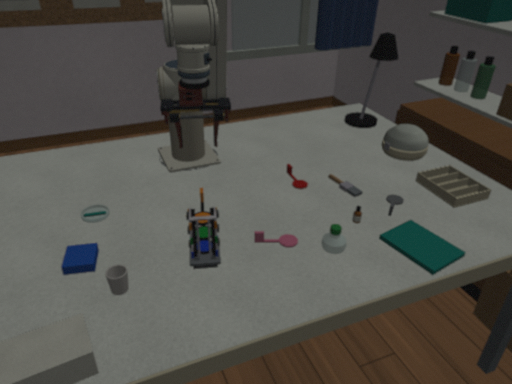

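All three filters are stacked in the cassette at (204,235), the bystanders are where they were, and the gripper is clear. I'm handing in.

```bash
python3 -c "
from workcell import *
print(close_job())"
```

```text
the job is handed in; nothing more can be done
None
```

Both loose filters are in the cassette: green in the middle slot first, then amber in the top slot. I handed the job in at about 22.6 s. No verdict was reported.

**Insertion:** Each filter took about 9 N of push along the robot's x to pass the catches. The push then fell off, and rose sharply against the back stop at the same place for both, reported x about 568. I released each one and backed off.

**Last checks:**
- **Position:** A model fit put green within about 0.2 mm of the blue filter's home position. I compared amber with the predicted home pixels, and it matched within about 2 px.
- **Surroundings:** Blue is still home, the other things on the desk look unmoved, and the gripper was clear with no force on it.
- **Catches:** I inferred that they snapped in from the forces and positions. I couldn't see the rollers themselves.

**Disagreement with the data given:** The real fingertips sat about 35 mm short of the reported TCP. My first close on the green fin therefore shut above it, touching nothing. I measured the offset with two cameras and allowed for it from then on.

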